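Invert agar dishes and load them through the sprung flaps of a dish incubator

ROBOT

A 6-joint arm with a two-finger parallel gripper is mounted at the origin on a cart in front of the work surface, level with it; the furniture and walls round the work are solid. World frame = base frame: x ahead of the robot, y to its left, z up, the work surface at z = 0. Lengths are in m, angles in degrees, forces in N, time in s.
With the tool pointing down it reaches from about 0.4 to 0.825 m from the base axis. Payload 7 kg.
Tool frame: the origin (TCP) lies between the finger pads; the fingertips stand 25 mm ahead of it and the grasp point (between the pads) lies 6 mm ahead of it; z points along the fingers, y is the line along which they close (so a half turn about z gives the same grasp; the last joint's range is limited). The gripper opens to 88 mm and grips with 3 to 60 N. Pads are 19 mm wide; open, the fingers measure 130 mm over their backs; the gripper's body (78 mm by 193 mm) begins 47 mm behind the grasp point.
Start: joints at [-46.576, 20.546, 0.682, 0, -70.136, -16.507], TCP at [0.306, -0.602, 0.252] pointing down, gripper open.
Joint ranges: [-176.03, 176.03], [-82.01, 121.73], [-58.28, 71.71], [-173.87, 95.51], [-174.79, -0.11], [-173.66, 173.66]. Speed limits (degrees/s): [136.94, 136.94, 172.46, 180, 180, 180].

INTERFACE

Orientations are given as [roll, pitch, yaw] about the fixed x, y, z axes, in that order (R = Rz(yaw) Ry(pitch) Rx(roll)).
In Python, from plant import ctrl gives the robot as it stands.
- The arm moves only by the shell command python3 drive.py 'ROWS'. ROWS is a JSON list of rows, 1 to 8 of them, each of 5 numbers: dx, dy, dz in m, then a turn about the tool's z in degrees, then the finger opening in m; each row is the pose to reach, as a shift and turn from the pose commanded when the command began, along the tool's axes at that moment; what a row does not reach only later rows make up. A row lasts 1/8 s, in which the tool goes at most 0.0625 m and 10.7 degrees, less where a joint would pass 70% of its speed; a pose out of reach is approached as far as the arm can. The fingers move at their own pace and stop on an object; the grip force is fixed at half the most. Time passes only in rows, so rows that do not move let the fingers close. It prints the time, the measured TCP pose, the force, the opening and the grip force at its end.
- ctrl.get_obs(): the state, without advancing time (a new reading comes with each control period).
- ctrl.snapshot(name): name is "scene" or "top"; returns a dict with "frame" (480x640x3 uint8, red, green, blue), "z_map" (480x640 float32, m along the optical axis (not along the pixel's ray), 0 where there is no reading), "fovy" (degrees; the focal length in pixels is half the picture's height over the tangent of half this angle, whatever the lens; pixels are square), "cx", "cy" (the principal point, pixels), "R" (3x3) and "t" (3): a world point X has camera coordinates R X + t. Camera axes: x right, y down, z forward; pixel columns grow to the right and rows downward; lengths in m; the calibration is good to about 2 mm. A picture is of the moment at which its call begins.
- ctrl.close_job(): hands the job in; it is judged then, once.
The state is a dict: "clock": time; "joint_pos": joint angles; "qvel": joint speeds; "tau": joint torques, N m; "tool_pos": TCP position; "orientation": TCP orientation; "force": force on the tool from outside, world axes, zero at the start; "moment": the same for the moment, N m; "opening": finger opening in m; "gripper_force": force on a finger pad.
Only numpy, scipy, OpenCV 4.12 (cv2) and the standard library are available. Lean on these libraries where they do the work, as an engineer would, in place of code of your own. Each camera call takes 0.05 s, during which the arm holds its last target. There are 200 camera calls.

TASK

Get the agar dishes into the dish incubator and start it. Each dish on the bench must go in upside down, as cultures are incubated (lid underneath, the cream base with the blue bar on top; one may have been turned over already): lay it on the metal loading deck and push it along between the guides, in under the hood through the pair of sprung flaps, until they snap shut behind it. When every dish is inside and the flaps are shut, turn the white knob clockwise as far as it goes; the wire rack can hold a dish on edge while you change your grip, and the tape roll, timer and brown bottle stay where they are.

Things in the scene. Friction and masses are not known exactly. Their poses are not given: they have to be found in the camera images.
- incubator: low white bench incubator, fixed; origin on the bench under the front face of its hooded mouth, x axis into the chamber (yaw about +90 deg: dishes go in towards +y), y across, z up. Hood (x 0 to 44 mm) 55 mm high, clear cover behind it 36 mm high. Grey control housing 49 mm high on the robot's side (y 43 to 101, x 60 to 210 mm), knob on top
- deck_spot (a point): middle of the open part of the bare aluminium loading deck, on its surface: incubator x = -118 mm, 12 mm above the bench; axes as the incubator. The deck is 104 mm wide and starts at x = -174 mm, open on both sides up to x = -77 mm; from there steel guides, 12 mm high, narrow from 90 to 66 mm apart at the mouth. Its surface runs on level into the chamber
- mouth (a point): middle of the mouth's lower front edge, on the deck (incubator x = 0). Free height under the hood 35 mm, lane 66 mm wide, rear wall at x = 206 mm: room for three dishes in a row, each drives the others on. Push a dish until its centre is at x = 35 mm or more, so that the flaps slip off behind it; closed fingers, tips leaning in by 30 deg, reach 11 mm in under the hood
- flap_near (a joint): steel flap on an upright hinge, 33 mm wide, 30 mm high, on the mouth's robot side (incubator x = -9, y = +36 mm); with its twin it closes the mouth like a pair of saloon doors. 0 = shut, up to 1.6 rad inwards only; a light spring (under 1 N at its smooth nylon edge) shuts it
- flap_far (a joint): its twin on the mouth's far side (incubator y = -36 mm), likewise: 0 = shut, up to 1.6 rad inwards
- start_knob (a joint): angle of the white knob, 0 = off to 1.2 rad = on (end stop), growing clockwise seen from above; light friction (0.03 N m), stays where it is left
- start_knob_grip (a point): point on the knob's axis at the height to grip; the knob has a bar grip that turns with it, along the incubator's x axis at 0 rad
- dish_rack: steel wire rack, fixed, 100 x 64 mm; origin on the bench under its middle. Four hoops (34 mm wide in y, 38 mm high) at x = -36, -12, 12, 36 mm leave three slots 20 mm wide. A dish stands in a slot on edge, axis along the rack's x, its centre 38 mm above the bench, cradled on two rods; its rim stands out 13 mm beyond the hoops on both sides in y, free to grip
- dish_a: closed petri dish, clear with agar inside, a plain disc 60 mm across, 14 mm thick, 30 g; origin at the centre of the base's outer face, z axis from base to lid (disc centre 7 mm along +z). The base's outer face carries a cream paper disc with a blue bar. May be absent. Stands on the bench lid up at the start (z axis up): it must be turned over.
- dish_b: closed petri dish, clear with agar inside, a plain disc 60 mm across, 14 mm thick, 30 g; origin at the centre of the base's outer face, z axis from base to lid (disc centre 7 mm along +z). The base's outer face carries a cream paper disc with a blue bar. May be absent. Stands on the bench lid up at the start (z axis up): it must be turned over.
- dish_c: closed petri dish, clear with agar inside, a plain disc 60 mm across, 14 mm thick, 30 g; origin at the centre of the base's outer face, z axis from base to lid (disc centre 7 mm along +z). The base's outer face carries a cream paper disc with a blue bar. May be absent. Stands on the bench lid up at the start (z axis up): it must be turned over.
- dish_d: closed petri dish, clear with agar inside, a plain disc 60 mm across, 14 mm thick, 30 g; origin at the centre of the base's outer face, z axis from base to lid (disc centre 7 mm along +z). The base's outer face carries a cream paper disc with a blue bar. May be absent. This one lies turned over at the start (z axis down, origin 14 mm above the bench).
- tape_roll: roll of tan masking tape lying flat, 86 mm across, 19 mm high; bystander; origin at the centre of its underside
- timer: white countdown timer, 70 x 62 x 18 mm; bystander; origin at the centre of its underside
- bottle_amber: brown glass bottle with black cap, 64 mm across, 137 mm high; bystander; origin at the centre of its underside

How it is judged (in metres and radians):
On the way:
1. every dish lies inside upside down and both flaps are shut, with the knob still off (angle between each of dish_a, dish_b, dish_c, dish_d's own z axis and vertical above 3 rad and x of dish_a in the frame of incubator between 0.022 and 0.2 m and y of dish_a in the frame of incubator between -0.03 and 0.03 m and z of each of dish_a, dish_b, dish_c, dish_d in the frame of incubator below 0.031 m and linear speed of each of dish_a, dish_b, dish_c, dish_d below 0.02 m/s and x of dish_b in the frame of incubator between 0.022 and 0.2 m and y of dish_b in the frame of incubator between -0.03 and 0.03 m and x of dish_c in the frame of incubator between 0.022 and 0.2 m and y of dish_c in the frame of incubator between -0.03 and 0.03 m and x of dish_d in the frame of incubator between 0.022 and 0.2 m and y of dish_d in the frame of incubator between -0.03 and 0.03 m and value of joint each of flap_near, flap_far below 0.1 rad and value of joint start_knob below 0.5 rad), for 0.2 s.
At the end, for the whole second after the job is handed in: every dish present lies flat (within 8 deg) and at rest inside the chamber, lid underneath, its centre at least 22 mm past the mouth; both flaps are shut (under 0.1 rad) and the knob is turned to its stop (over 1.05 rad) (angle between each of dish_a, dish_b, dish_c, dish_d's own z axis and vertical above 3 rad and x of dish_a in the frame of incubator between 0.022 and 0.2 m and y of dish_a in the frame of incubator between -0.03 and 0.03 m and z of each of dish_a, dish_b, dish_c, dish_d in the frame of incubator below 0.031 m and linear speed of each of dish_a, dish_b, dish_c, dish_d below 0.02 m/s and x of dish_b in the frame of incubator between 0.022 and 0.2 m and y of dish_b in the frame of incubator between -0.03 and 0.03 m and x of dish_c in the frame of incubator between 0.022 and 0.2 m and y of dish_c in the frame of incubator between -0.03 and 0.03 m and x of dish_d in the frame of incubator between 0.022 and 0.2 m and y of dish_d in the frame of incubator between -0.03 and 0.03 m and value of joint each of flap_near, flap_far below 0.1 rad and value of joint start_knob above 1.05 rad); the robot touches nothing.
It fails at once if the tape roll, the timer or the brown bottle is moved by more than 30 mm (distance of any of tape_roll, timer, bottle_amber from where it was at the start of the episode above 0.03 m).
It fails at once if a dish falls off the bench (height (world z) of any of dish_a, dish_b, dish_c, dish_d below -0.1 m).
Of dish_a, dish_b, dish_c, dish_d only 2 to 3 are there at a start; the rules pass over those that are not, and their reading is None.
At some moment in a run one of dish_a, dish_b, dish_c, dish_d may be knocked a few centimetres aside while the robot is not near it.
Once in a run the grip may slacken for a moment while it holds something.
It also fails if it takes over 210 s, if anything falls off the work surface, if the arm or the gripper's body presses on something with over 40 N, if the wrist force passes 120 N, or if a joint passes its speed limit or range.

## Working session

There is one attempt and no reset: what is moved stays moved. The work goes in short steps, Python scripts to look and compute and a shell command to move; the robot and the scene stay as the last step left them, time stands still between calls to the robot, and variables do not carry over. Pictures are saved under pics/ and viewed, at most 14 in all, crops included, and the job is handed in when it is done.

```bash
ls; mkdir -p pics; python3 - <<'E'
from plant import ctrl
import cv2
o=ctrl.get_obs();print(o)
for n in("scene","top"):
    s=ctrl.snapshot(n);cv2.imwrite(f"pics/{n}0.png",s["frame"][:,:,::-1]);print(n,s["fovy"],s["cx"],s["cy"],s["R"],s["t"])
E
```

```text
drive.py
pics
plant.py
{'clock': 0.0, 'joint_pos': array([-4.65783664e+01,  2.05909990e+01,  6.34464994e-01, -1.83826289e-02,
       -7.01344173e+01, -1.65063276e+01]), 'qvel': array([-0.05126294, -0.03977207,  0.06639433,  0.12779483,  0.00545022,
       -0.06178785]), 'tau': array([ 6.93874408e-04, -5.82723820e+01,  2.93064505e+01,  6.99728027e+00,
        7.11413290e-03, -1.39850308e-04]), 'tool_pos': array([ 0.30532805, -0.60151417,  0.25063828]), 'orientation': array([ 1.79907887e+02, -9.27477751e-03, -1.53090947e+02]), 'force': array([ 0.59439242, -0.91126277, -0.33291091]), 'moment': array([-0.02682715, -0.02545189, -0.00717359]), 'gripper_force': 0.0, 'opening': 0.08779589207696185}
scene 51.546398152768795 328.1620121431571 245.35097013928953 [[-0.59418458 -0.80417229 -0.01586223]
 [-0.50967995  0.39170071 -0.7660267 ]
 [ 0.62223069 -0.44707659 -0.64261302]] [0.33383357 0.33123731 0.9557038 ]
top 44.17454884570533 311.30949005805275 226.75808801226225 [[-0.01464578 -0.99988934 -0.00261101]
 [-0.99472634  0.01483517 -0.10148608]
 [ 0.10151358  0.0011109  -0.99483353]] [0.03261237 0.56536419 1.59728646]
```
View pics/scene0.png

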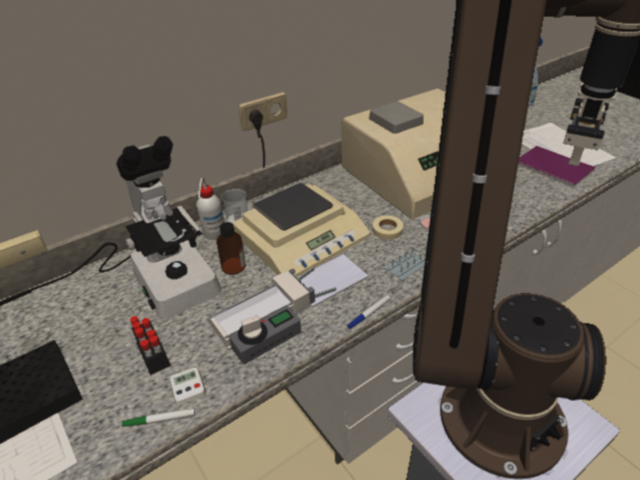

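View pics/top0.png

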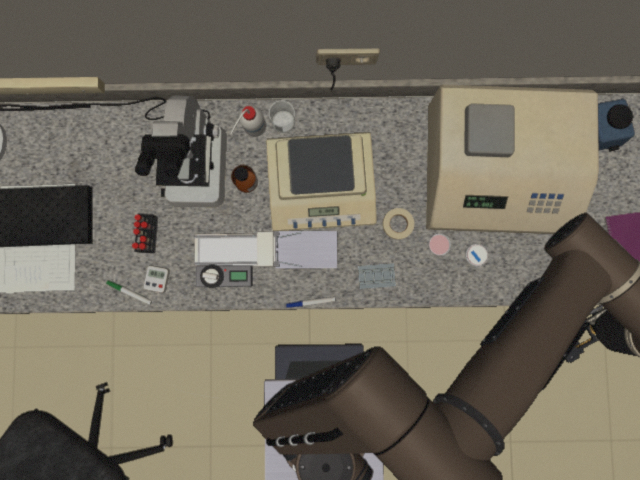

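Top view: the lid‑up dish is at (440,244) and the turned one with the blue bar at (477,255). The rack is at (376,277), the deck runs from col 258 to 337 around row 250, and the knob is at (211,275). The scene view shows the same layout; the arm hides part of the bench.

```bash
cat > h.py <<'E'
from plant import ctrl
import numpy as np, cv2
def foc(s): return 240/np.tan(np.radians(s["fovy"]/2))
def atz(s,u,v,z):
    f=foc(s);C=-s["R"].T@s["t"];d=s["R"].T@np.array([(u-s["cx"])/f,(v-s["cy"])/f,1.]);return C+d*(z-C[2])/d[2]
def dep(s):
    f=foc(s);v,u=np.mgrid[:480,:640];Z=s["z_map"];P=np.stack([(u-s["cx"])/f*Z,(v-s["cy"])/f*Z,Z],-1);return (P-s["t"])@s["R"]
def proj(s,X):
    f=foc(s);c=s["R"]@np.array(X)+s["t"];return c[:2]/c[2]*f+[s["cx"],s["cy"]]
def snap(n,name,box=None,k=1):
    s=ctrl.snapshot(n);im=s["frame"][:,:,::-1]
    if box: im=im[box[1]:box[3],box[0]:box[2]]
    cv2.imwrite(f"pics/{name}.png",cv2.resize(im,None,fx=k,fy=k,interpolation=cv2.INTER_CUBIC));return s
def tool():
    o=ctrl.get_obs();print(round(o["clock"],2),o["tool_pos"].round(4),o["orientation"].round(2),round(o["opening"],4));return o
E
python3 - <<'E'
from h import *
s=snap("top","t1",(180,200,380,320),4);P=dep(s)
cv2.imwrite("pics/t2.png",cv2.resize(s["frame"][200:320,360:560,::-1],None,fx=4,fy=4,interpolation=cv2.INTER_CUBIC))
for n,u,v in [("a",440,244),("d",477,255),("rack",376,277),("deck",300,250),("deckend",334,250),("hood",265,249),("cover",228,250),("knob",211,275),("house",240,284),("scale",320,215),("scalefront",320,224),("tape",388,222),("bench",420,280),("bottle",238,182)]:
    print(n,P[v,u].round(4))
E
```

```text
a [ 0.5138 -0.33    0.0176]
d [ 0.4822 -0.4318  0.0136]
rack [ 0.4259 -0.1522  0.0084]
deck [0.5033 0.0565 0.0128]
deckend [ 0.5016 -0.0373  0.0181]
hood [0.5044 0.1495 0.0605]
cover [0.5044 0.2517 0.0407]
knob [0.4363 0.2897 0.0876]
house [0.4119 0.2183 0.049 ]
scale [ 5.972e-01 -1.000e-04  3.550e-02]
scalefront [5.739e-01 1.000e-04 2.100e-02]
tape [ 0.5765 -0.1877  0.0222]
bench [ 0.4159 -0.2735  0.0068]
bottle [0.6795 0.2159 0.1062]
```

View pics/t1.png

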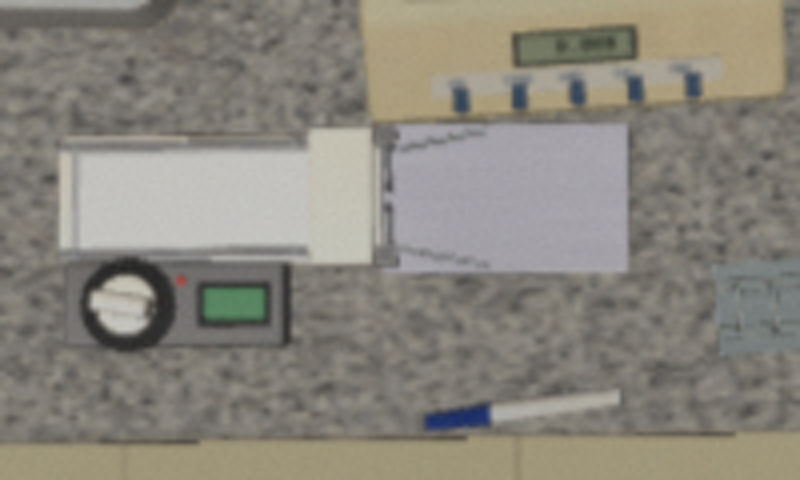

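View pics/t2.png

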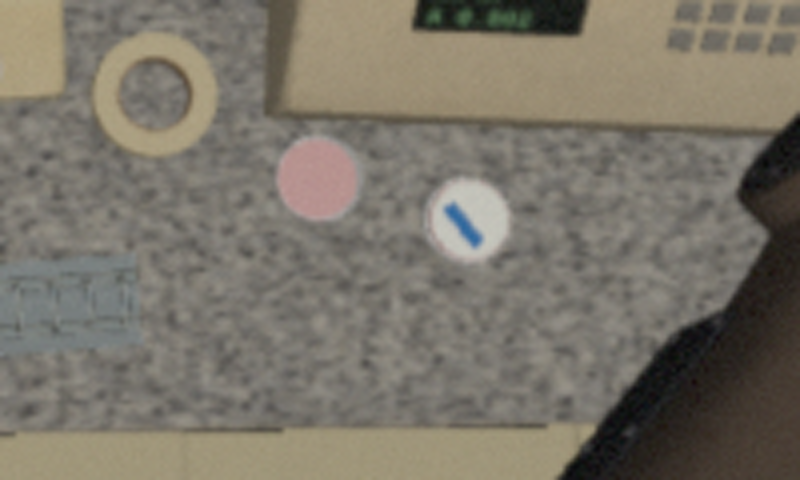

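```bash
python3 - <<'E'
from h import *
s=ctrl.snapshot("top");P=dep(s)
for n,u,v,z in [("a",439.4,244.1,.014),("d",476.9,254.9,.014),("deckR_top",336.6,230.4,.012),("deckR_bot",336.6,267.4,.012),("deckL_bot",281,267.6,.012),("hoodF_top",272.9,232,.055),("hoodF_bot",272.6,265.6,.055),("rackTL",358,265.4,.0),("rackTR",394,262.7,0),("rackBR",394,285.5,0),("rackBL",359.6,288.2,0),("knob",211,275.5,.08)]:
    print(n,atz(s,u,v,z).round(4))
print("analyzer",[(v,P[v,440].round(3).tolist()) for v in range(215,236,3)])
print("analyzer2",[(v,P[v,477].round(3).tolist()) for v in range(215,244,4)])
print("scale",[(v,P[v,320].round(3).tolist()) for v in range(210,236,3)])
c=s["z_map"][258:292,352:400];Q=P[258:292,352:400];
m=(Q[...,2]>.028)&(Q[...,2]<.06);print(m.sum());
for r in m: print("".join("#" if x else "." for x in r))
tool()
E
```

```text
a [ 0.5138 -0.3291  0.014 ]
d [ 0.4824 -0.4314  0.014 ]
deckR_top [ 0.5563 -0.0458  0.012 ]
deckR_bot [ 0.4538 -0.0438  0.012 ]
deckL_bot [0.4555 0.1095 0.012 ]
hoodF_top [0.5504 0.1282 0.055 ]
hoodF_bot [0.4597 0.1298 0.055 ]
rackTL [ 0.4588 -0.1039  0.    ]
rackTR [ 0.4649 -0.2041  0.    ]
rackBR [ 0.4018 -0.2023  0.    ]
rackBL [ 0.3958 -0.1069  0.    ]
knob [0.4351 0.291  0.08  ]
analyzer [(215, [0.584, -0.314, 0.105]), (218, [0.577, -0.316, 0.093]), (221, [0.569, -0.316, 0.093]), (224, [0.563, -0.319, 0.076]), (227, [0.556, -0.32, 0.07]), (230, [0.554, -0.335, 0.002]), (233, [0.546, -0.336, -0.005])]
analyzer2 [(215, [0.583, -0.411, 0.105]), (219, [0.574, -0.415, 0.09]), (223, [0.563, -0.415, 0.088]), (227, [0.554, -0.419, 0.073]), (231, [0.549, -0.437, 0.007]), (235, [0.539, -0.44, -0.006]), (239, [0.527, -0.436, 0.005]), (243, [0.516, -0.437, -0.001])]
scale [(210, [0.61, -0.0, 0.044]), (213, [0.601, 0.0, 0.047]), (216, [0.594, 0.0, 0.038]), (219, [0.587, -0.0, 0.027]), (222, [0.579, 0.0, 0.027]), (225, [0.571, 0.0, 0.027]), (228, [0.565, -0.0, -0.003]), (231, [0.556, 0.0, 0.0
[... 1077 characters left out ...]
..........##.......##.......#........
.............#.......##.......##................
.............#.......##.......#.................
.............#..................................
................................................
................................................
................................................
................................................
................................................
................................................
................................................
................................................
................................................
0.2 [ 0.3055 -0.6017  0.251 ] [ 1.7994e+02 -1.0000e-02 -1.5308e+02] 0.0877
```

```bash
cat > d.py <<'E'
import sys
from h import *
o=ctrl.get_obs();x,y,z,w=map(float,sys.argv[1:5])
psi=np.radians(o["orientation"][2]);D=np.array([x,y,z])-o["tool_pos"]
dx=D[0]*np.cos(psi)+D[1]*np.sin(psi);dy=D[0]*np.sin(psi)-D[1]*np.cos(psi)
t=-(w-o["orientation"][2]);t=(t+180)%360-180
print(o["tool_pos"].round(4),o["orientation"].round(1),"need",round(dx,4),round(dy,4),round(-D[2],4),"turn",round(t,1),"rows>=",round(max(np.linalg.norm(D)/.0625,abs(t)/10.7),1))
E
python3 d.py .507 -.329 .15 180
```

```text
[ 0.3055 -0.6017  0.251 ] [ 179.9   -0.  -153.1] need -0.3031 0.1519 0.101 turn 26.9 rows>= 5.7
```

```bash
python3 drive.py '[[-0.05,0.025,0.015,4,0.088],[-0.1,0.05,0.03,8,0.088],[-0.15,0.075,0.045,13,0.088],[-0.2,0.1,0.06,18,0.088],[-0.25,0.125,0.08,23,0.088],[-0.303,0.152,0.1,26.9,0.088],[-0.303,0.152,0.1,26.9,0.088]]'; python3 d.py .507 -.329 .03 180; python3 - <<'E'
from h import *
snap("scene","s2",(320,90,640,330),2.5);snap("top","t3",(330,180,640,330),2.5)
E
```

```text
clock: 1.08
tool_pos: [0.5082, -0.3258, 0.1498]
orientation: [179.9, -0.1, -179.8]
force: [-0.2, -0.1, 1.3]
opening: 0.0875
gripper_force: 0.0
[ 0.5082 -0.3258  0.1498] [ 1.799e+02 -1.000e-01 -1.798e+02] need 0.0012 -0.0032 0.1198 turn 0.2 rows>= 1.9
```

View pics/s2.png

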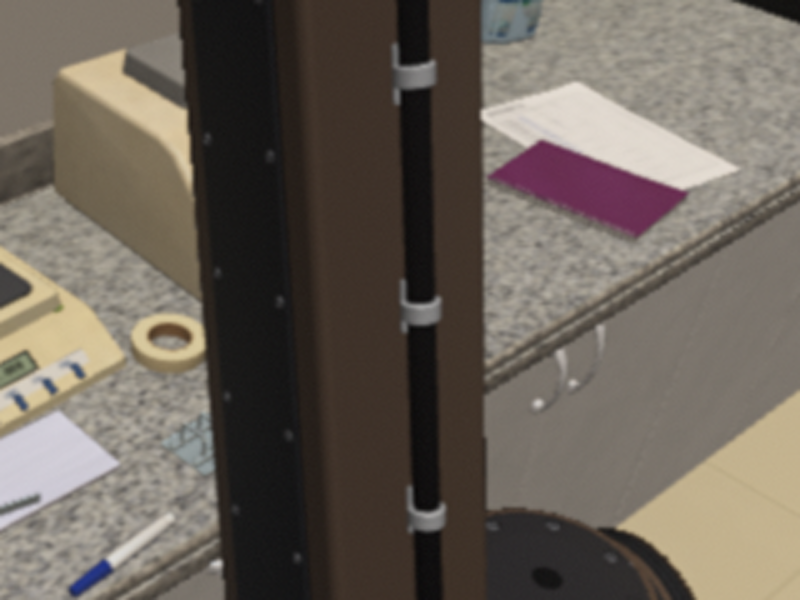

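View pics/t3.png

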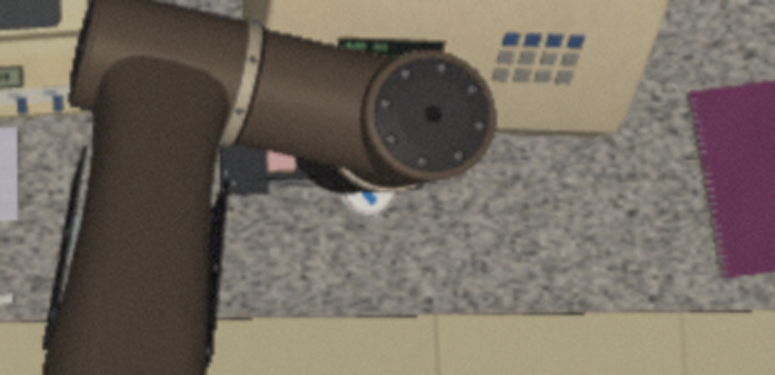

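Two dishes only: the one under the gripper at about (280,160) in the crop and the turned one at (368,197). No third dish appears in the newly uncovered bench.

```bash
python3 drive.py '[[0.001,-0.003,0.04,0,0.088],[0.001,-0.003,0.08,0,0.088],[0.001,-0.003,0.11,0,0.088],[0.001,-0.003,0.12,0,0.088],[0.001,-0.003,0.12,0,0.05],[0.001,-0.003,0.12,0,0.05],[0.001,-0.003,0.12,0,0.05],[0.001,-0.003,0.12,0,0.05]]'; python3 drive.py '[[0,0,0,0,0.05],[0,0,0,0,0.05],[0,0,0,0,0.05],[0,0,0,0,0.05]]'
```

```text
clock: 2.17
tool_pos: [0.5065, -0.3324, 0.0327]
orientation: [-180.0, 0.1, -180.0]
force: [-0.3, 0.5, 4.6]
opening: 0.0589
gripper_force: 30.0
clock: 2.68
tool_pos: [0.5065, -0.3324, 0.0327]
orientation: [-180.0, 0.1, -180.0]
force: [-0.7, 0.1, 7.1]
opening: 0.059
gripper_force: 30.0
```

```bash
python3 drive.py '[[0,0,-0.005,0,0.05],[0.02,0,-0.005,0,0.05],[0.04,0,-0.005,0,0.05],[0.04,0,-0.002,0,0.05],[0.04,0,-0.002,0,0.075],[0.04,0,-0.002,0,0.075],[0.04,0,-0.002,0,0.075],[0.033,0,-0.002,0,0.075]]'; python3 drive.py '[[0,0,0,0,0.05],[0,0,0,0,0.05],[0,0,0,0,0.05],[0,0,0,0,0.05],[0,0,-0.03,0,0.05],[0,0,-0.08,0,0.05],[0,0,-0.12,0,0.05],[0,0,-0.12,0,0.05]]'
```

```text
clock: 3.68
tool_pos: [0.473, -0.3321, 0.0335]
orientation: [180.0, -0.0, -180.0]
force: [0.2, 0.6, 0.1]
opening: 0.0749
gripper_force: 0.0
clock: 4.68
tool_pos: [0.4747, -0.333, 0.1573]
orientation: [-179.9, 0.4, -180.0]
force: [0.2, -0.0, -1.4]
opening: 0.0591
gripper_force: 30.0
```

```bash
python3 - <<'E'
from h import *
s=ctrl.snapshot("scene")
import numpy as np
class T:pass
# top calib
t=ctrl.snapshot("top")
for u,v in [(364.5,275),(373.5,275.5),(382,275),(391,275)]: print(atz(t,u,v,.038).round(4))
E
python3 d.py .434 -.212 .11 -86.5
```

```text
[ 0.4313 -0.118   0.038 ]
[ 0.4296 -0.1423  0.038 ]
[ 0.4306 -0.1654  0.038 ]
[ 0.4302 -0.1898  0.038 ]
[ 0.4727 -0.332   0.1537] [180.   0. 180.] need 0.0387 0.12 0.0437 turn -93.5 rows>= 8.7
```

```bash
python3 drive.py '[[0,0.01,0,-9,0.05],[0.005,0.02,0,-19,0.05],[0.01,0.035,0,-29,0.05],[0.015,0.05,0,-39,0.05],[0.02,0.07,0.01,-49,0.05],[0.025,0.085,0.02,-59,0.05],[0.03,0.1,0.03,-69,0.05],[0.039,0.12,0.035,-79,0.05]]';python3 d.py .434 -.212 .12 -86.5; python3 drive.py '[[0,0,0,-7,0.05],[0,0,0,-14,0.05],[0,0,0,-14,0.05]]';python3 d.py .434 -.212 .10 -86.5
python3 - <<'E'
from h import *
snap("scene","s3",(340,160,500,300),5)
t=snap("top","t4",(330,200,490,320),5)
E
```

```text
clock: 5.78
tool_pos: [0.4325, -0.2116, 0.1166]
orientation: [179.8, -0.0, -100.7]
force: [0.2, -0.4, 0.3]
opening: 0.059
gripper_force: 30.0
[ 0.4325 -0.2116  0.1166] [ 179.8   -0.  -100.7] need 0.0001 -0.0015 -0.0034 turn -14.2 rows>= 1.3
clock: 6.15
tool_pos: [0.433, -0.212, 0.1174]
orientation: [179.9, 0.0, -87.0]
force: [0.6, 0.7, -0.3]
opening: 0.059
gripper_force: 30.0
[ 0.433  -0.212   0.1174] [179.9   0.  -87. ] need 0.0 -0.001 0.0174 turn -0.5 rows>= 0.3
```

View pics/s3.png

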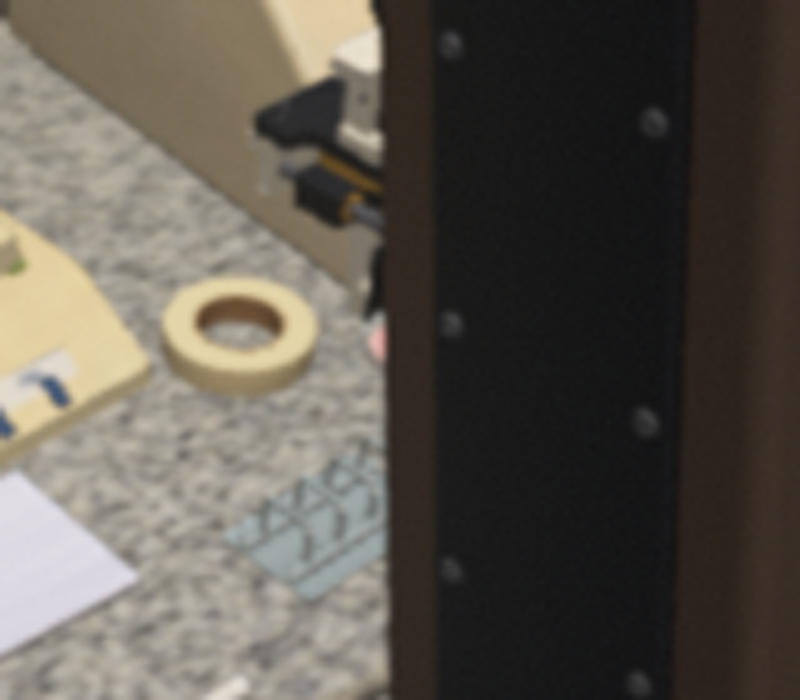

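The dish hangs slightly below the fingertips, with its pink edge at crop (378,340) under the finger end at (372,300). I gripped it too high, so I'll set it down beside the rack and take a deeper grip.

```bash
python3 drive.py '[[0.03,0,0.03,-0.5,0.05],[0.05,0,0.06,-0.5,0.05],[0.05,0,0.08,-0.5,0.05],[0.05,0,0.084,-0.5,0.05],[0.05,0,0.084,-0.5,0.05],[0.05,0,0.084,-0.5,0.075],[0.05,0,0.084,-0.5,0.075],[0.05,0,0.0895,-0.5,0.075]]'; python3 drive.py '[[0,0,0,0,0.075],[0,0,0,0,0.05],[0,0,0,0,0.05],[0,0,0,0,0.05],[0,0,0,0,0.05]]'
```

```text
clock: 7.25
tool_pos: [0.4371, -0.2621, 0.0295]
orientation: [-179.9, -0.0, -86.5]
force: [0.1, -0.9, -0.0]
opening: 0.0741
gripper_force: 0.0
clock: 7.88
tool_pos: [0.4365, -0.2621, 0.0291]
orientation: [-180.0, -0.0, -86.5]
force: [0.2, 0.5, -0.1]
opening: 0.0596
gripper_force: 30.0
```

```bash
python3 drive.py '[[0,0,0,0,0.07],[0,0,0,0,0.07],[0,0,0.0025,0,0.07],[0,0,0.0025,0,0.05],[0,0,0.0025,0,0.05],[0,0,0.0025,0,0.05],[0,0,-0.03,0,0.05],[0,0,-0.06,0,0.05]]'; python3 d.py .434 -.212 .085 -86.5
```

```text
clock: 8.88
tool_pos: [0.4363, -0.2621, 0.0897]
orientation: [179.9, 0.0, -86.5]
force: [0.4, 0.4, 0.2]
opening: 0.0594
gripper_force: 30.0
[ 0.4363 -0.2621  0.0897] [179.9   0.  -86.5] need -0.0501 -0.0008 0.0047 turn 0.0 rows>= 0.8
```

```bash
python3 drive.py '[[-0.025,0,0,0,0.05],[-0.05,-0.001,0.005,0,0.05],[-0.05,-0.001,0.015,0,0.05],[-0.05,-0.001,0.023,0,0.05],[-0.05,-0.001,0.026,0,0.05]]'; python3 drive.py '[[0,0,0.004,0,0.05],[0,0,0.008,0,0.05],[0,0,0.008,0,0.05]]'; python3 drive.py '[[0,0,0.003,0,0.05],[0,0,0.006,0,0.05],[0,0,0.006,0,0.05]]'
```

```text
clock: 9.5
tool_pos: [0.4343, -0.2127, 0.0627]
orientation: [179.9, -0.0, -86.5]
force: [-2.2, -0.2, 7.7]
opening: 0.0596
gripper_force: 30.0
clock: 9.88
tool_pos: [0.4345, -0.2131, 0.0552]
orientation: [180.0, -0.0, -86.5]
force: [-0.5, -1.0, 5.7]
opening: 0.0598
gripper_force: 30.0
clock: 10.25
tool_pos: [0.4349, -0.213, 0.0493]
orientation: [-180.0, -0.0, -86.5]
force: [-1.7, -0.7, 5.2]
opening: 0.0598
gripper_force: 30.0
```

```bash
python3 drive.py '[[0,0,-0.03,0,0.05],[-0.02,0,-0.065,0,0.05],[-0.06,0.002,-0.075,0,0.05],[-0.1,0.004,-0.075,0,0.05],[-0.135,0.005,-0.07,0,0.05],[-0.135,0.005,-0.07,0,0.05]]'; python3 d.py .430 -.079 .068 -86.5; python3 - <<'E'
from h import *
s=ctrl.snapshot("scene");print(proj(s,[.43,-.08,.1]))
t=ctrl.snapshot("top");print(proj(t,[.43,-.08,.1]))
a=cv2.resize(s["frame"][170:270,340:440],(400,400));b=cv2.resize(t["frame"][215:315,300:400],(400,400));cv2.imwrite("pics/p5.png",np.hstack([a,b])[:,:,::-1])
E
```

```text
clock: 11.0
tool_pos: [0.421, -0.0766, 0.1189]
orientation: [180.0, 0.0, -86.4]
force: [0.5, -0.6, -0.6]
opening: 0.0596
gripper_force: 30.0
[ 0.421  -0.0766  0.1189] [180.    0.  -86.4] need 0.0029 -0.0088 0.0509 turn 0.1 rows>= 0.8
[386.85599973 247.07174778]
[351.99911034 275.21834028]
```

View pics/p5.png

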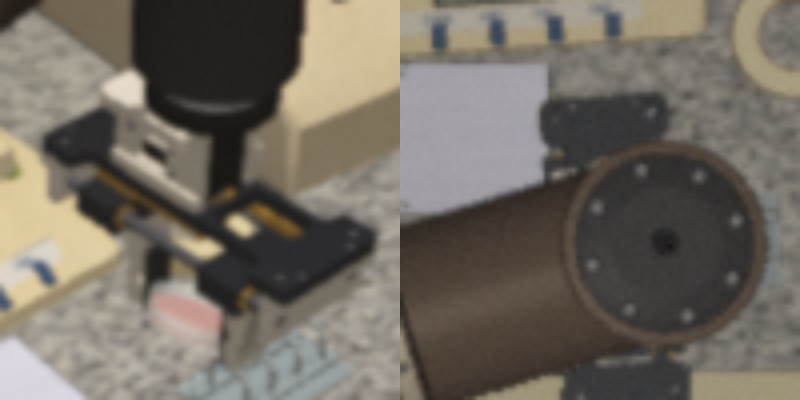

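The dish is held between the fingers and tilted: pink lid side at crop (185,310), rim above it. I'll lower it behind the +y end hoop and push.

```bash
python3 - <<'E'
from h import *
s=ctrl.snapshot("scene");P=dep(s)
Q=P[170:270,340:440].reshape(-1,3);C=np.array([.421,-.0766,.099])
m=np.linalg.norm(Q-C,axis=1)<.028;Q=Q[m];c=Q.mean(0);print(m.sum(),c,np.linalg.svd(Q-c)[2][2], np.linalg.svd(Q-c)[1])
E
python3 drive.py '[[0,-0.009,0.02,0,0.05],[0,-0.009,0.045,0,0.05],[0,-0.009,0.05,0,0.05]]';python3 drive.py '[[0.004,0,0,0,0.05],[0.008,0,0,0,0.05],[0.008,0,0,0,0.05]]'
```

```text
104 [ 0.42191217 -0.07417091  0.11094156] [-0.05153669 -0.23305036  0.97109809] [0.1370303  0.10232014 0.03366341]
clock: 11.52
tool_pos: [0.4292, -0.0783, 0.0677]
orientation: [179.8, -0.0, -86.6]
force: [0.9, 0.0, 0.1]
opening: 0.0598
gripper_force: 30.0
clock: 11.9
tool_pos: [0.431, -0.0854, 0.0697]
orientation: [-179.9, 0.0, -86.5]
force: [0.1, 0.0, -0.3]
opening: 0.0592
gripper_force: 30.0
```

```bash
python3 drive.py '[[0.005,0,0,0,0.05],[0.01,0,0,0,0.05],[0.01,0,0,0,0.05]]';python3 drive.py '[[0.004,0,0,0,0.05],[0.008,0,0,0,0.05],[0.008,0,0,0,0.05]]'
```

```text
clock: 12.28
tool_pos: [0.4315, -0.0936, 0.0697]
orientation: [-179.9, 0.2, -86.5]
force: [-6.1, 18.6, 11.7]
opening: 0.0597
gripper_force: 30.0
clock: 12.65
tool_pos: [0.4326, -0.1012, 0.0701]
orientation: [-179.8, 0.2, -86.5]
force: [-7.3, 21.6, 15.7]
opening: 0.0598
gripper_force: 30.0
```

```bash
python3 - <<'E'
from h import *
snap("scene","s6",(350,190,450,280),8)
E
```

```text
(no output)
```

View pics/s6.png

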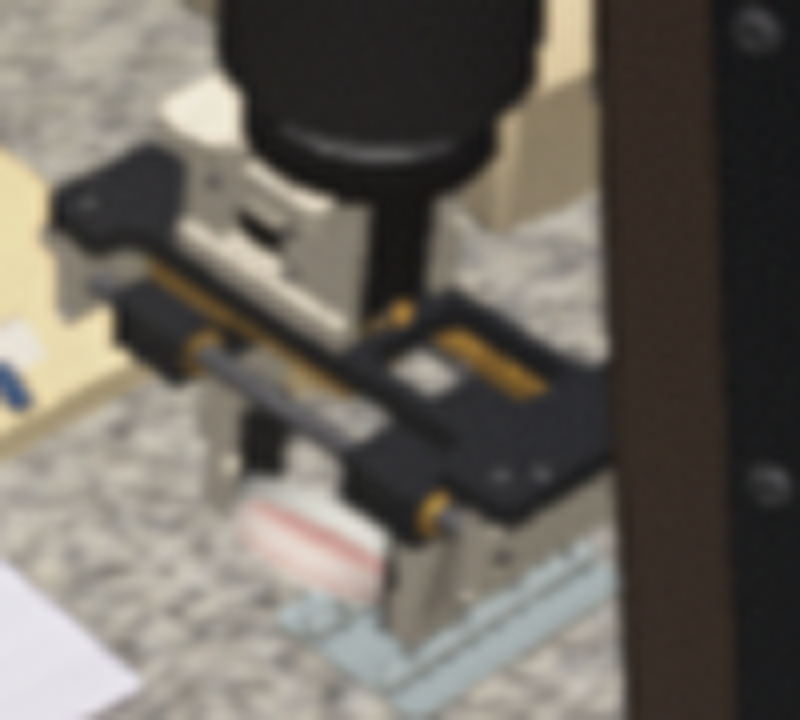

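The disc is turning: its rim is at (310,510) and the pale base face is starting to show below, facing +y. I'll continue with a slight raise.

```bash
python3 drive.py '[[0.004,0,-0.004,0,0.05],[0.008,0,-0.006,0,0.05],[0.008,0,-0.006,0,0.05]]';python3 drive.py '[[0.004,0,-0.002,0,0.05],[0.008,0,-0.003,0,0.05],[0.008,0,-0.003,0,0.05]]'
```

```text
clock: 13.08
tool_pos: [0.4322, -0.1115, 0.0751]
orientation: [-180.0, -0.0, -86.5]
force: [-0.6, 0.3, -0.3]
opening: 0.0598
gripper_force: 30.0
clock: 13.45
tool_pos: [0.4327, -0.1194, 0.0781]
orientation: [180.0, -0.0, -86.5]
force: [-0.4, 0.0, 0.0]
opening: 0.0597
gripper_force: 30.0
```

```bash
python3 drive.py '[[-0.02,0,-0.03,0,0.05],[-0.05,0,-0.05,0,0.05],[-0.05,0,-0.05,0,0.05]]'; python3 - <<'E'
from h import *
snap("scene","s7",(350,180,450,270),8)
E
```

```text
clock: 13.82
tool_pos: [0.4307, -0.0678, 0.1295]
orientation: [-179.8, 0.0, -86.4]
force: [1.1, -0.3, -0.7]
opening: 0.0596
gripper_force: 30.0
```

View pics/s7.png

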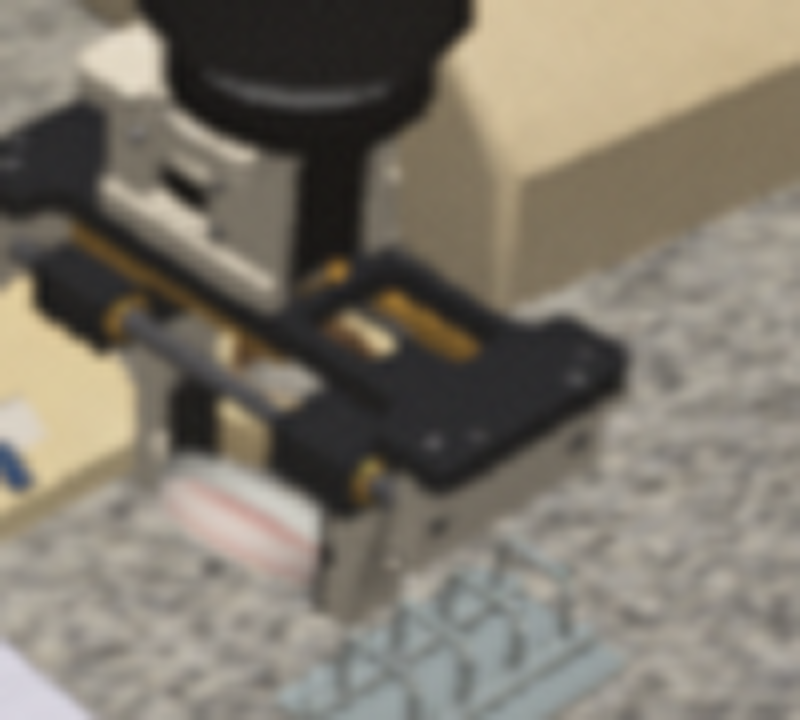

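The disc is now about edge-on to this camera (tilt about 52°, rim at (240,510)); it slid over the bar. I'll go again lower, so the bar bears on the lid face.

```bash
python3 drive.py '[[0.017,0,0.02,0,0.05],[0.017,0,0.045,0,0.05],[0.017,0,0.062,0,0.05],[0.017,0,0.062,0,0.05],[0.022,0,0.062,0,0.05],[0.028,0,0.062,0,0.05],[0.028,0,0.062,0,0.05]]';python3 drive.py '[[0.004,0,0,0,0.05],[0.008,0,0,0,0.05],[0.008,0,0,0,0.05]]';
```

```text
clock: 14.75
tool_pos: [0.4317, -0.0975, 0.0665]
orientation: [-179.9, 0.0, -86.5]
force: [-0.3, 0.4, -1.6]
opening: 0.0598
gripper_force: 30.0
clock: 15.12
tool_pos: [0.4325, -0.1036, 0.0669]
orientation: [-179.9, 0.1, -86.5]
force: [-4.0, 17.0, 12.3]
opening: 0.0597
gripper_force: 29.9
```

```bash
python3 drive.py '[[0.004,0,0,0,0.05],[0.006,0,0,0,0.05],[0.006,0,0,0,0.05]]';python3 drive.py '[[0.004,0,0,0,0.05],[0.006,0,0,0,0.05],[0.006,0,0,0,0.05]]'; python3 drive.py '[[0.004,0,0,0,0.05],[0.006,0,0,0,0.05],[0.006,0,0,0,0.05]]'
```

```text
clock: 15.5
tool_pos: [0.4336, -0.11, 0.0673]
orientation: [-179.8, 0.1, -86.5]
force: [-3.3, 11.7, 12.3]
opening: 0.0589
gripper_force: 30.0
clock: 15.88
tool_pos: [0.4343, -0.1165, 0.0671]
orientation: [-179.8, 0.0, -86.4]
force: [0.1, 3.9, 5.0]
opening: 0.0577
gripper_force: 30.0
clock: 16.25
tool_pos: [0.4342, -0.123, 0.0667]
orientation: [-179.9, 0.0, -86.5]
force: [2.8, 2.5, 4.5]
opening: 0.0571
gripper_force: 30.0
```

```bash
python3 drive.py '[[0,0,-0.03,0,0.05],[-0.03,0,-0.06,0,0.05],[-0.05,0,-0.06,0,0.05],[-0.05,0,-0.06,0,0.05]]'; python3 - <<'E'
from h import *
snap("scene","s8",(350,180,450,270),8)
E
```

```text
clock: 16.75
tool_pos: [0.4289, -0.0728, 0.1259]
orientation: [179.9, -0.0, -86.4]
force: [-0.0, -0.0, 0.0]
opening: 0.0562
gripper_force: 30.0
```

View pics/s8.png

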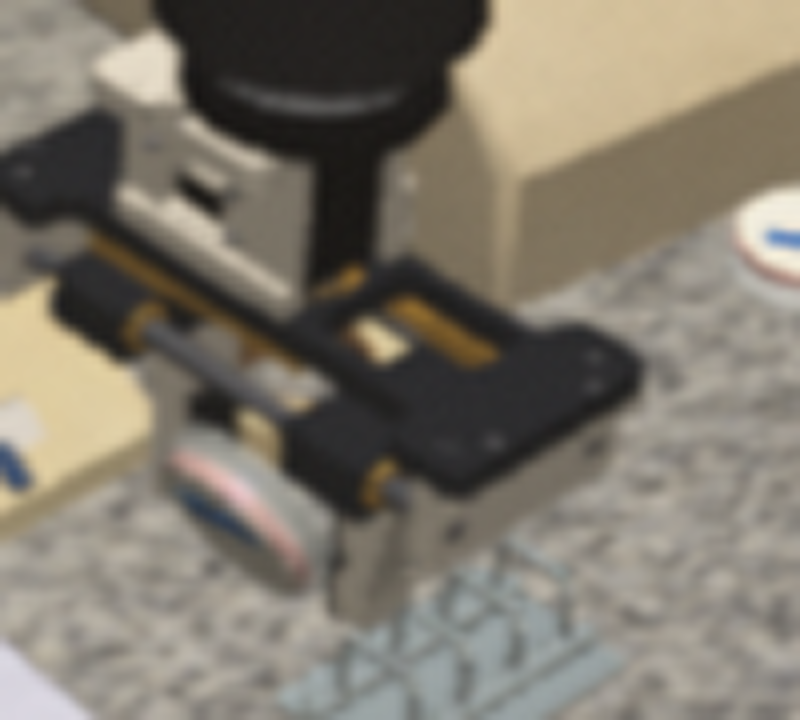

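Now the base with its blue bar shows at (230,520), facing +y, so the tilt is about 70°. The opening has shrunk, so the dish has shifted in the pads. Dish d is visible at (775,235). I'll check the offset.

```bash
python3 - <<'E'
from h import *
s=ctrl.snapshot("scene")
def c(X): return ((proj(s,X)-[350,180])*8).round()
for y in(-.0728,-.063):
  for z in (.098,.106,.112): print(y,z,c([.429,y,z]))
print("fingertip +-",c([.459,-.0728,.101]),c([.399,-.0728,.101]),c([.399,-.0633,.101]))
# disc outline predictions
for ph in (60,70,80):
  p=np.radians(ph);ctr=np.array([.429,-.063,.106]);
  n=np.array([0,-np.sin(p),np.cos(p)]);v=np.array([0,np.cos(p),np.sin(p)]);b=ctr-7e-3*n
  print(ph,[c(b+.03*(np.cos(t)*np.array([1,0,0])+np.sin(t)*v)).tolist() for t in np.arange(0,6.28,np.pi/4)])
P=dep(s); print("d",P[int(180+235/8),int(350+780/8)], atz(s,350+782/8,180+235/8,.014))
Q=P[225:262,368:395].reshape(-1,3); C=np.array([.429,-.063,.106]); m=np.linalg.norm(Q-C,axis=1)<.025
Q=Q[m];q=Q.mean(0);print(m.sum(),q,np.linalg.svd(Q-q)[2][2])
E
```

```text
-0.0728 0.098 [279. 553.]
-0.0728 0.106 [280. 532.]
-0.0728 0.112 [281. 517.]
-0.063 0.098 [254. 566.]
-0.063 0.106 [255. 545.]
-0.063 0.112 [256. 530.]
fingertip +- [214. 495.] [347. 597.] [323. 610.]
60 [[174.0, 511.0], [168.0, 493.0], [205.0, 515.0], [263.0, 566.0], [307.0, 615.0], [310.0, 632.0], [272.0, 608.0], [217.0, 558.0]]
70 [[173.0, 509.0], [176.0, 482.0], [216.0, 501.0], [271.0, 556.0], [306.0, 613.0], [300.0, 638.0], [259.0, 618.0], [207.0, 565.0]]
80 [[172.0, 506.0], [185.0, 472.0], [229.0, 488.0], [280.0, 546.0], [305.0, 611.0], [290.0, 643.0], [246.0, 625.0], [197.0, 569.0]]
d [ 0.52644434 -0.40728423  0.0129775 ] [ 0.52291884 -0.40647177  0.014     ]
55 [ 0.42676641 -0.05469366  0.11030439] [-0.08098387  0.89175684 -0.44520933]
```

```bash
python3 d.py .430 -.129 .072 -86.5; python3 drive.py '[[0.03,0,0,0,0.05],[0.056,-0.001,0,0,0.05],[0.056,-0.001,0.03,0,0.05],[0.056,-0.001,0.054,0,0.05],[0.056,-0.001,0.054,0,0.05]]';python3 drive.py '[[0,0,0.004,0,0.05],[0,0,0.008,0,0.05],[0,0,0.008,0,0.05]]';python3 drive.py '[[0,0,0.004,0,0.05],[0,0,0.008,0,0.05],[0,0,0.008,0,0.05]]'
```

```text
[ 0.429  -0.0736  0.1255] [179.9  -0.  -86.5] need 0.0554 0.0024 0.0535 turn 0.0 rows>= 1.2
clock: 17.48
tool_pos: [0.4323, -0.13, 0.0702]
orientation: [179.7, -0.0, -86.6]
force: [0.5, 0.0, 0.2]
opening: 0.0564
gripper_force: 30.0
clock: 17.85
tool_pos: [0.4351, -0.1291, 0.0646]
orientation: [-179.9, -0.0, -86.5]
force: [1.6, -2.4, 0.4]
opening: 0.0561
gripper_force: 30.0
clock: 18.23
tool_pos: [0.4371, -0.1294, 0.0578]
orientation: [-179.7, -0.1, -86.4]
force: [2.7, -7.1, 8.2]
opening: 0.0565
gripper_force: 30.2
```

```bash
python3 drive.py '[[0,0,0.004,0,0.05],[0,0,0.008,0,0.05],[0,0,0.008,0,0.05]]';python3 drive.py '[[0,0,0.004,0,0.05],[0,0,0.007,0,0.05],[0,0,0.007,0,0.05]]'
```

```text
clock: 18.6
tool_pos: [0.4393, -0.1297, 0.051]
orientation: [-179.5, -0.1, -86.3]
force: [5.5, -12.8, 15.8]
opening: 0.0558
gripper_force: 30.7
clock: 18.98
tool_pos: [0.4412, -0.1299, 0.0448]
orientation: [-179.3, -0.1, -86.3]
force: [9.4, -16.3, 19.3]
opening: 0.0553
gripper_force: 32.2
```

```bash
python3 drive.py '[[0,0,0,0,0.075],[0,0,0,0,0.075],[0,0,0,0,0.075],[0,0,-0.02,0,0.08],[0,0,-0.05,0,0.08],[-0.03,0,-0.08,0,0.08],[-0.06,0,-0.1,0,0.08],[-0.1,0,-0.1,0,0.08]]'; python3 - <<'E'
from h import *
s=ctrl.snapshot("scene");t=ctrl.snapshot("top");print(proj(s,[.43,-.13,.04]),proj(t,[.43,-.13,.04]))
a=cv2.resize(s["frame"][220:300,360:440],(400,400),interpolation=cv2.INTER_CUBIC);b=cv2.resize(t["frame"][235:315,330:410],(400,400),interpolation=cv2.INTER_CUBIC);cv2.imwrite("pics/p9.png",np.hstack([a,b])[:,:,::-1])
E
```

```text
clock: 19.98
tool_pos: [0.4281, -0.0283, 0.1422]
orientation: [-179.9, 0.0, -86.5]
force: [1.2, 1.2, -0.1]
opening: 0.0797
gripper_force: 0.0
[400.30208194 257.4293719 ] [369.00982921 275.38866588]
```

View pics/p9.png

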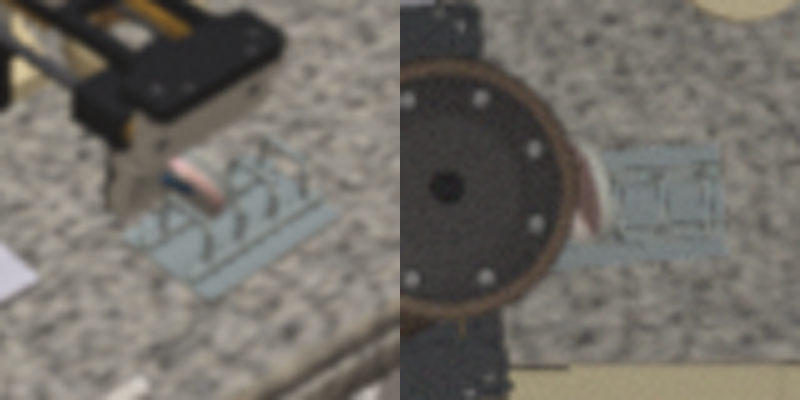

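The dish stands on edge in the slot at the +y end: blue bar side facing +y at scene crop (175,185), rim at top-view crop (595,190). I'll measure its pose after clearing the arm.

```bash
python3 drive.py '[[-0.05,0,-0.02,0,0.08],[-0.1,0,-0.04,0,0.08],[-0.15,0,-0.04,0,0.08],[-0.15,0,-0.04,0,0.08]]'; python3 - <<'E'
from h import *
t=ctrl.snapshot("top");s=ctrl.snapshot("scene")
for n,k in(("top",t),("scene",s)):
    P=dep(k).reshape(-1,3);m=(abs(P[:,0]-.43)<.05)&(P[:,1]>-.19)&(P[:,1]<-.07)&(P[:,2]>.045)&(P[:,2]<.09);Q=P[m];q=Q.mean(0)
    print(n,m.sum(),q.round(4),Q.min(0).round(3),Q.max(0).round(3),np.linalg.svd(Q-q)[2][2].round(2))
a=t["frame"][240:310,335:405];b=s["frame"][215:285,360:430]
cv2.imwrite("pics/p10.png",np.hstack([cv2.resize(z,(400,400),interpolation=cv2.INTER_CUBIC) for z in (b,a)])[:,:,::-1])
E
```

```text
clock: 20.58
tool_pos: [0.4184, 0.1227, 0.1808]
orientation: [180.0, -0.0, -86.3]
force: [-0.4, 0.2, 0.2]
opening: 0.0799
gripper_force: 0.0
top 209 [ 0.4377 -0.1171  0.0662] [ 0.409 -0.143  0.045] [ 0.469 -0.101  0.086] [ 0.2  -0.77  0.6 ]
scene 196 [ 0.4291 -0.1118  0.0643] [ 0.407 -0.134  0.045] [ 0.465 -0.1    0.079] [-0.32  0.92 -0.21]
```

View pics/p10.png

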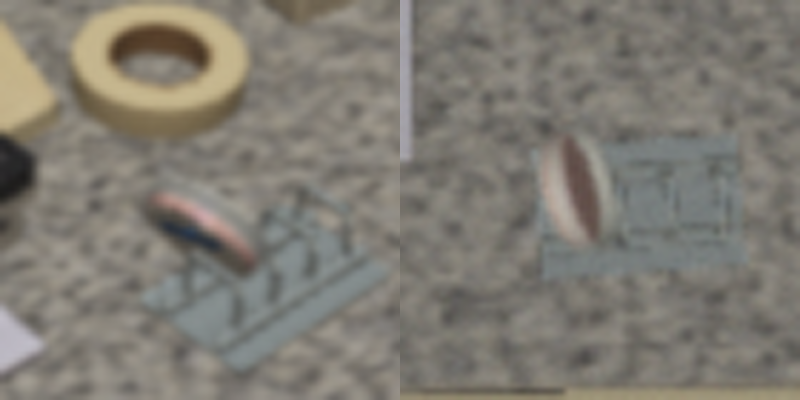

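```bash
python3 d.py .436 -.075 .075 -86.5; python3 drive.py '[[0.05,-0.005,0,0,0],[0.1,-0.006,0.02,0,0],[0.15,-0.006,0.06,0,0],[0.198,-0.006,0.106,0,0],[0.198,-0.006,0.106,0,0],[0.198,-0.006,0.106,0,0]]'; python3 d.py .436 -.115 .075 -86.5
```

```text
[0.4181 0.1203 0.1803] [ 1.799e+02 -1.000e-01 -8.640e+01] need 0.196 -0.0056 0.1053 turn 0.1 rows>= 3.6
clock: 21.42
tool_pos: [0.4364, -0.0781, 0.0747]
orientation: [179.9, -0.0, -86.6]
force: [1.1, 0.4, 0.5]
opening: 0.0256
gripper_force: 0.0
[ 0.4364 -0.0781  0.0747] [179.9  -0.  -86.6] need 0.0369 0.0026 -0.0003 turn -0.1 rows>= 0.6
```

```bash
python3 drive.py '[[0,0,0,0,0],[0,0,0,0,0],[0.01,0,0,0,0],[0.02,0,0,0,0],[0.026,0,0,0,0]]';python3 drive.py '[[0.005,0.001,0,0,0],[0.01,0.002,0,0,0],[0.01,0.002,0,0,0]]';python3 drive.py '[[-0.02,0,0,0,0],[-0.07,0,-0.03,0,0],[-0.13,0,-0.06,0,0.05],[-0.18,0,-0.06,0,0.08]]'
python3 - <<'E'
from h import *
t=ctrl.snapshot("top");s=ctrl.snapshot("scene")
for n,k in(("top",t),("scene",s)):
    P=dep(k).reshape(-1,3);m=(abs(P[:,0]-.43)<.05)&(P[:,1]>-.19)&(P[:,1]<-.07)&(P[:,2]>.045)&(P[:,2]<.09);Q=P[m];q=Q.mean(0)
    print(n,m.sum(),q.round(4),Q.min(0).round(3),Q.max(0).round(3),np.linalg.svd(Q-q)[2][2].round(2))
a=t["frame"][240:310,335:405];b=s["frame"][215:285,360:430]
cv2.imwrite("pics/p11.png",np.hstack([cv2.resize(z,(400,400),interpolation=cv2.INTER_CUBIC) for z in (b,a)])[:,:,::-1])
P=dep(t);m=np.zeros((480,640),bool)
f=t["frame"].astype(int);w=(f.min(2)>190);n,l,st,c=cv2.connectedComponentsWithStats(w[200:300,400:560].astype(np.uint8))
for i in range(1,n):
    if st[i,4]>60: print("white",c[i]+[400,200],st[i,4],atz(t,*(c[i]+[400,200]),.014))
E
```

```text
clock: 22.05
tool_pos: [0.4388, -0.1033, 0.0751]
orientation: [-180.0, 0.0, -86.5]
force: [0.1, 0.7, -0.1]
opening: 0.0003
gripper_force: 0.0
clock: 22.42
tool_pos: [0.4372, -0.1131, 0.075]
orientation: [180.0, 0.0, -86.5]
force: [0.6, 0.7, 0.1]
opening: 0.0008
gripper_force: 0.0
clock: 22.92
tool_pos: [0.4272, 0.0693, 0.1373]
orientation: [-179.8, 0.1, -86.5]
force: [1.6, -0.3, 0.0]
opening: 0.015
gripper_force: 0.0
top 132 [ 0.4284 -0.1324  0.0611] [ 0.399 -0.189  0.046] [ 0.458 -0.124  0.075] [ 0.08 -1.    0.05]
scene 179 [ 0.4221 -0.1295  0.057 ] [ 0.397 -0.143  0.045] [ 0.456 -0.121  0.069] [ 0.16 -0.91 -0.38]
```

View pics/p11.png

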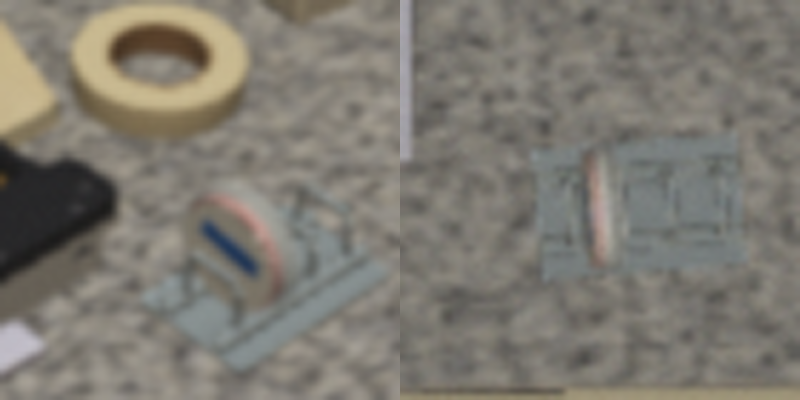

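The dish now stands upright in the slot at top crop (600,208), blue bar facing +y at scene crop (230,250). That was my 14th and last picture, so from here I work on numbers only. Next I grip it squarely at its rim.

```bash
python3 drive.py '[[0.05,0,0.01,0,0.08],[0.1,0,0.02,0,0.08],[0.15,0,0.03,0,0.08],[0.2,0.01,0.03,0,0.08],[0.2,0.01,0.03,0,0.08],[0.2,0.01,0.03,0,0.08]]'; python3 d.py .4285 -.1315 .053 -86
```

```text
clock: 23.78
tool_pos: [0.4284, -0.1336, 0.105]
orientation: [180.0, 0.0, -86.6]
force: [-0.6, 0.4, 0.4]
opening: 0.0787
gripper_force: 0.0
[ 0.4284 -0.1336  0.105 ] [180.    0.  -86.6] need -0.0021 -0.0002 0.052 turn -0.6 rows>= 0.8
```

```bash
python3 drive.py '[[-0.002,0,0.025,-0.5,0.08],[-0.002,0,0.045,-0.5,0.08],[-0.002,0,0.052,-0.5,0.08],[-0.002,0,0.052,-0.5,0.05],[-0.002,0,0.052,-0.5,0.05],[-0.002,0,0.052,-0.5,0.05],[-0.002,0,0.052,-0.5,0.05]]'; python3 d.py .4285 -.10 .110 -86.5
```

```text
clock: 24.65
tool_pos: [0.428, -0.1314, 0.0536]
orientation: [180.0, 0.0, -86.0]
force: [-3.5, 0.5, 6.4]
opening: 0.0595
gripper_force: 30.0
[ 0.428  -0.1314  0.0536] [180.   0. -86.] need -0.0313 -0.0027 -0.0564 turn 0.5 rows>= 1.0
```

```bash
python3 drive.py '[[0,0,-0.02,0,0.05],[0,0,-0.05,0,0.05],[-0.015,0,-0.06,0,0.05],[-0.04,0,-0.06,0,0.05],[-0.043,0,-0.03,0,0.05],[-0.043,0,-0.019,0,0.05],[-0.043,0,-0.019,0,0.05]]'; python3 - <<'E'
from h import *
tool()
def fit():
    o=ctrl.get_obs();C=o["tool_pos"]-[0,0,.0156]
    s=ctrl.snapshot("scene");Q=dep(s).reshape(-1,3);Q=Q[(np.linalg.norm(Q-C,axis=1)<.03)&(abs(Q[:,0]-C[0])<.022)&(Q[:,1]>C[1]-.01)];q=Q.mean(0);u,e,v=np.linalg.svd(Q-q);print(len(Q),q.round(3),v[2].round(2),(e/np.sqrt(len(Q))).round(4))
fit()
E
sed -i '$a def fit():\n    o=ctrl.get_obs();C=o["tool_pos"]-[0,0,.0156]\n    s=ctrl.snapshot("scene");Q=dep(s).reshape(-1,3);Q=Q[(np.linalg.norm(Q-C,axis=1)<.03)\&(abs(Q[:,0]-C[0])<.022)\&(Q[:,1]>C[1]-.01)];q=Q.mean(0);u,e,v=np.linalg.svd(Q-q);print(len(Q),q.round(3),v[2].round(2),(e/np.sqrt(len(Q))).round(4))' h.py; tail -4 h.py
```

```text
clock: 25.52
tool_pos: [0.4248, -0.0885, 0.0714]
orientation: [179.9, -0.0, -86.0]
force: [0.4, -0.2, 0.0]
opening: 0.0596
gripper_force: 30.0
25.52 [ 0.4248 -0.0885  0.0714] [ 1.7987e+02 -2.0000e-02 -8.5970e+01] 0.0596
221 [ 0.425 -0.083  0.057] [ 0.03 -1.   -0.03] [0.0158 0.0121 0.0021]
    o=ctrl.get_obs();print(round(o["clock"],2),o["tool_pos"].round(4),o["orientation"].round(2),round(o["opening"],4));return o
def fit():
    o=ctrl.get_obs();C=o["tool_pos"]-[0,0,.0156]
    s=ctrl.snapshot("scene");Q=dep(s).reshape(-1,3);Q=Q[(np.linalg.norm(Q-C,axis=1)<.03)&(abs(Q[:,0]-C[0])<.022)&(Q[:,1]>C[1]-.01)];q=Q.mean(0);u,e,v=np.linalg.svd(Q-q);print(len(Q),q.round(3),v[2].round(2),(e/np.sqrt(len(Q))).round(4))
```

```bash
python3 drive.py '[[0.01,-0.002,0,0,0.05],[0.018,-0.004,0,0,0.05],[0.022,-0.004,0,0,0.05],[0.026,-0.004,0,0,0.05],[0.026,-0.004,0,0,0.05]]'; python3 -c "
from h import *
fit()"; python3 drive.py '[[0.004,0,0,0,0.05],[0.008,0,0,0,0.05],[0.008,0,0,0,0.05]]'; python3 -c "
from h import *
fit()"
```

```text
clock: 26.2
tool_pos: [0.4322, -0.1141, 0.0725]
orientation: [-179.9, 0.1, -86.1]
force: [-0.3, 6.0, 1.8]
opening: 0.0597
gripper_force: 30.0
246 [ 0.432 -0.106  0.059] [-0.03  0.98  0.21] [0.0149 0.012  0.002 ]
clock: 26.62
tool_pos: [0.4327, -0.122, 0.0724]
orientation: [-179.9, 0.1, -86.1]
force: [0.3, 6.0, 0.5]
opening: 0.0599
gripper_force: 30.0
263 [ 0.433 -0.111  0.061] [-0.05  0.92  0.4 ] [0.0143 0.0118 0.0019]
```

```bash
python3 drive.py '[[0.004,0,0,0,0.05],[0.008,0,0,0,0.05],[0.012,0,0,0,0.05],[0.012,0,0,0,0.05]]'; python3 -c "
from h import *
fit()"; python3 drive.py '[[0.004,0,0,0,0.05],[0.008,0,0,0,0.05],[0.008,0,0,0,0.05]]'; python3 -c "
from h import *
fit()"
```

```text
clock: 27.18
tool_pos: [0.4331, -0.1342, 0.0724]
orientation: [-179.9, 0.0, -86.0]
force: [-0.3, 5.2, 1.6]
opening: 0.0594
gripper_force: 30.0
250 [ 0.433 -0.121  0.064] [-0.06  0.76  0.65] [0.0126 0.0115 0.0021]
clock: 27.6
tool_pos: [0.4337, -0.1424, 0.0725]
orientation: [-179.9, 0.0, -86.0]
force: [-0.6, 1.8, 4.4]
opening: 0.0592
gripper_force: 30.0
225 [ 0.434 -0.13   0.067] [-0.04  0.65  0.76] [0.0121 0.0109 0.0021]
```

```bash
python3 drive.py '[[0,0,-0.03,0,0.05],[0,0,-0.055,0,0.05],[-0.03,-0.02,-0.055,0,0.05],[-0.07,-0.04,-0.055,0,0.05],[-0.11,-0.055,-0.055,0,0.05],[-0.145,-0.062,-0.045,4,0.05],[-0.145,-0.062,-0.045,4,0.05]]'; python3 d.py .505 .0 .055 -90; python3 -c "
from h import *
fit()"
```

```text
clock: 28.52
tool_pos: [0.485, 0.0083, 0.1164]
orientation: [179.9, -0.0, -89.9]
force: [-0.3, 0.3, -0.2]
opening: 0.0592
gripper_force: 30.0
[0.485  0.0083 0.1164] [179.9  -0.  -89.9] need 0.0083 -0.02 0.0614 turn 0.1 rows>= 1.0
182 [0.486 0.024 0.108] [-0.01 -0.73 -0.69] [0.0125 0.0091 0.0018]
```

```bash
python3 drive.py '[[0.008,-0.02,0.02,0,0.05],[0.008,-0.02,0.05,0,0.05],[0.008,-0.02,0.06,0,0.05],[0.008,-0.02,0.066,0,0.05],[0.008,-0.02,0.072,0,0.05],[0.008,-0.02,0.074,0,0.05]]'; python3 -c "
from h import *
fit()"
```

```text
clock: 29.32
tool_pos: [0.5055, -0.0022, 0.0449]
orientation: [-179.9, -0.1, -89.9]
force: [-1.9, -8.4, 15.2]
opening: 0.0592
gripper_force: 30.0
151 [0.506 0.014 0.037] [ 0.05 -0.64 -0.76] [0.0127 0.0081 0.0038]
```

```bash
python3 drive.py '[[0,0,0.002,0,0.05],[0,0,0.004,0,0.05],[0,0,0.004,0,0.05]]'; python3 -c "
from h import *
fit()"; python3 drive.py '[[0,0,0,0,0.064],[0,0,0,0,0.068],[0,0,0,0,0.068],[0,0,0,0,0.068],[0,0,-0.02,0,0.068],[0,0,-0.06,0,0.068],[0,0,-0.11,0,0.07],[0,0,-0.16,0,0.07]]'
```

```text
clock: 29.75
tool_pos: [0.506, -0.0017, 0.0412]
orientation: [-179.8, -0.0, -89.9]
force: [-1.5, -7.1, 11.7]
opening: 0.0593
gripper_force: 30.0
133 [0.507 0.014 0.035] [ 0.06 -0.57 -0.82] [0.0129 0.0073 0.0035]
clock: 30.8
tool_pos: [0.5046, -0.0011, 0.2005]
orientation: [180.0, -0.0, -90.0]
force: [1.2, 0.1, -0.8]
opening: 0.0696
gripper_force: 0.0
```

```bash
cat >> h.py <<'E'
def cream(s,lo,hi,z):
    """blobs of the cream disc in a world box at height z"""
    f=cv2.cvtColor(s["frame"],cv2.COLOR_RGB2HSV);P=dep(s)
    m=((P>=lo)&(P<=hi)).all(-1)
    g=s["frame"].astype(int);w=m&(g.min(2)>165)
    b=m&(g[...,2]-g[...,0]>50)
    for k,q in(("cream",w|b),("blue",b),("high",m)):
        v,u=np.nonzero(q)
        if len(u)>5: print(k,len(u),atz(s,u.mean(),v.mean(),z).round(4),"ext",(P[q].max(0)-P[q].min(0)).round(3),"medz",np.median(P[q][:,2]).round(4))
E
python3 - <<'E'
from h import *
for n in("top","scene"):
    s=ctrl.snapshot(n);print(n)
    cream(s,[.40,-.50,.009],[.56,-.30,.03],.014)
    print(" deck");P=dep(s);m=(abs(P[...,0]-.505)<.05)&(abs(P[...,1])<.06)&(P[...,2]>.019)&(P[...,2]<.06)
    g=s["frame"].astype(int)
    if m.sum()>10:
        Q=P[m];q=np.median(Q,0);v,u=np.nonzero(m);print(m.sum(),q.round(4),Q.min(0).round(3),Q.max(0).round(3),np.linalg.svd(Q-Q.mean(0))[2][2].round(2),"rgb",np.median(s["frame"][m],0),"blue",(m&(g[...,2]-g[...,0]>50)).sum(), atz(s,u.mean(),v.mean(),.026).round(4))
E
```

```text
top
cream 249 [ 0.5191 -0.4173  0.014 ] ext [0.051 0.051 0.015] medz 0.0146
blue 38 [ 0.5156 -0.4124  0.014 ] ext [0.028 0.02  0.014] medz 0.0144
high 415 [ 0.5197 -0.4115  0.014 ] ext [0.154 0.197 0.021] medz 0.0145
 deck
scene
cream 153 [ 0.5191 -0.4168  0.014 ] ext [0.055 0.055 0.009] medz 0.0131
blue 16 [ 0.5153 -0.4122  0.014 ] ext [0.022 0.019 0.005] medz 0.0134
high 476 [ 0.5387 -0.4077  0.014 ] ext [0.072 0.199 0.021] medz 0.0148
 deck
329 [0.5023 0.0053 0.0251] [ 0.458 -0.027  0.019] [0.55  0.058 0.03 ] [-0.02  0.03  1.  ] rgb [222. 212. 200.] blue 27 [0.5012 0.0069 0.026 ]
```

Dish a lies flat on the deck at about (0.503, 0.005), cream face up. Dish d was knocked to about (0.519, −0.417). Pushing a in first.

```bash
python3 drive.py '[[0.03,0,0.02,0,0],[0.056,0,0.06,0,0],[0.056,0,0.11,0,0],[0.056,0,0.15,0,0],[0.056,0,0.158,0,0],[0.056,0,0.16,0,0],[0.056,0,0.16,0,0]]'; python3 d.py .505 .119 .040 -90
```

```text
clock: 31.78
tool_pos: [0.506, -0.0567, 0.0403]
orientation: [-179.9, 0.0, -90.0]
force: [-0.5, -0.2, 0.7]
opening: 0.0055
gripper_force: 0.0
[ 0.506  -0.0567  0.0403] [-179.9    0.   -90. ] need -0.1757 0.0008 0.0003 turn 0.0 rows>= 2.8
```

```bash
python3 drive.py '[[-0.015,0,0,0,0],[-0.035,0,0,0,0],[-0.055,0,0,0,0],[-0.075,0,0,0,0],[-0.095,0,0,0,0],[-0.115,0,0,0,0],[-0.13,0,0,0,0]]'; python3 drive.py '[[-0.015,0,0,0,0],[-0.03,0,0,0,0],[-0.043,0,0,0,0],[-0.043,0,0,0,0]]'; python3 - <<'E'
from h import *
s=ctrl.snapshot("scene");P=dep(s);g=s["frame"].astype(int)
b=(g[...,2]-g[...,0]>50)&(P[...,1]>0.05)&(P[...,1]<.35)&(abs(P[...,0]-.505)<.05)
v,u=np.nonzero(b);print(b.sum()); 
if b.sum(): print(atz(s,u.mean(),v.mean(),.026))
E
```

```text
clock: 32.65
tool_pos: [0.5053, 0.0745, 0.0401]
orientation: [-179.9, 0.0, -89.9]
force: [0.9, -1.9, 2.6]
opening: 0.0002
gripper_force: 1.0
clock: 33.15
tool_pos: [0.5049, 0.1167, 0.0389]
orientation: [180.0, -0.0, -89.9]
force: [0.1, -1.2, 0.1]
opening: 0.0006
gripper_force: 0.0
0
```

```bash
python3 drive.py '[[-0.003,0,0,0,0],[-0.006,0,0,0,0],[-0.006,0,0,0,0]]'; python3 drive.py '[[0.03,0,0,0,0],[0.06,0,-0.03,0,0],[0.11,0,-0.08,0,0.05],[0.16,0,-0.11,0,0.08],[0.2,0,-0.11,0,0.08]]'; python3 - <<'E'
from h import *
t=ctrl.snapshot("top");s=ctrl.snapshot("scene")
for k in(t,s):
    P=dep(k);m=(abs(P[...,0]-.505)<.055)&(P[...,1]>-.05)&(P[...,1]<.125)&(P[...,2]>.008)&(P[...,2]<.06);h=m&(P[...,2]>.020)
    print("deck", m.sum(),h.sum(), P[h][:,1].round(3)[:40:3], P[h][:,2].max() if h.any() else 0)
    g=k["frame"].astype(int);b=(g[...,2]-g[...,0]>15)&(P[...,1]>0.165)&(P[...,1]<.37)&(abs(P[...,0]-.508)<.04)
    v,u=np.nonzero(b);print("blueish",b.sum(),atz(k,u.mean(),v.mean(),.026).round(3) if b.any() else 0)
    y=np.arange(.165,.34,.012);print([k["frame"][tuple(proj(k,[.506,yy,.026]).round().astype(int)[::-1])].tolist() for yy in y])
E
```

```text
clock: 33.58
tool_pos: [0.5045, 0.1172, 0.0389]
orientation: [179.8, -0.3, -90.1]
force: [12.6, -30.2, 1.5]
opening: 0.0006
gripper_force: 15.0
clock: 34.2
tool_pos: [0.5065, -0.0794, 0.1521]
orientation: [-179.7, 0.1, -90.0]
force: [0.3, 1.0, -0.3]
opening: 0.0248
gripper_force: 0.0
deck 30 0 [] 0
blueish 0 0
[[78, 66, 56], [79, 65, 55], [76, 61, 50], [78, 64, 55], [76, 64, 55], [76, 63, 53], [74, 61, 50], [69, 59, 52], [197, 196, 194], [196, 195, 195], [196, 196, 192], [196, 195, 194], [197, 196, 194], [197, 196, 194], [171, 170, 169]]
deck 1758 154 [0.057 0.06  0.118 0.113 0.124 0.119 0.115 0.123 0.118 0.078 0.124 0.117
 0.125 0.087] 0.053973055043752306
blueish 0 0
[[131, 122, 113], [238, 235, 234], [226, 222, 221], [234, 231, 231], [234, 231, 230], [234, 231, 231], [234, 231, 231], [234, 231, 231], [234, 231, 231], [233, 231, 230], [234, 231, 230], [234, 232, 231], [234, 231, 230], [234, 232, 231], [229, 223, 214]]
```

```bash
python3 d.py .45 -.30 .17 180; python3 drive.py '[[0.05,0.01,0,0,0.08],[0.1,0.02,0,0,0.08],[0.15,0.03,0,0,0.08],[0.2,0.05,0,0,0.08],[0.22,0.055,0,0,0.08]]'; python3 - <<'E'
from h import *
t=ctrl.snapshot("top");a=cv2.cvtColor(t["frame"],cv2.COLOR_RGB2GRAY).astype(int);b=cv2.cvtColor(cv2.imread("pics/top0.png"),cv2.COLOR_BGR2GRAY).astype(int)
d=a-b
print("cols 268..284, rows 230..270 step2");
for v in range(230,272,2): print(v,a[v,268:285].tolist(),"|",b[v,268:285].tolist())
print("cover diff", np.abs(d[236:264,196:258]).mean(), np.abs(d[236:264,258:270]).mean())
print(d[236:264:3,196:258:3])
E
```

```text
[ 0.5048 -0.0809  0.1499] [-179.9    0.   -90.2] need 0.2193 0.054 -0.0201 turn 89.8 rows>= 8.4
clock: 34.92
tool_pos: [0.4488, -0.2997, 0.1486]
orientation: [180.0, 0.0, -90.1]
force: [-0.6, 1.0, 0.0]
opening: 0.079
gripper_force: 0.0
cols 268..284, rows 230..270 step2
230 [132, 126, 124, 138, 142, 123, 123, 128, 127, 124, 124, 130, 129, 121, 119, 122, 119] | [131, 125, 126, 134, 139, 120, 124, 125, 125, 121, 124, 127, 123, 119, 119, 119, 118]
232 [181, 180, 178, 176, 156, 114, 113, 112, 112, 112, 118, 138, 165, 167, 168, 166, 166] | [176, 174, 177, 173, 156, 113, 109, 115, 110, 108, 117, 136, 163, 164, 163, 163, 165]
234 [196, 199, 195, 190, 170, 114, 120, 113, 113, 111, 112, 117, 162, 167, 164, 165, 165] | [193, 190, 193, 187, 167, 110, 113, 110, 110, 108, 108, 115, 160, 164, 163, 163, 163]
236 [195, 193, 194, 192, 172, 124, 98, 92, 98, 92, 106, 144, 149, 140, 126, 122, 123] | [192, 190, 190, 187, 172, 137, 132, 118, 103, 89, 105, 139, 146, 138, 124, 118, 125]
238 [196, 198, 194, 193, 176, 149, 163, 144, 161, 159, 162, 164, 161, 157, 164, 167, 168] | [193, 192, 190, 190, 175, 160,
[... 2911 characters left out ...]
f 3.6549539170506913 3.5327380952380953
[[ 3  2  2  1  2 -2  4 -3  5  5  1  5  2  4  2  4  1  3  3  5  3]
 [ 5  4  2  4  5  6  3  2  3  2  1  3  3  0  3  6  5  6  8  9  1]
 [ 5  5  6  6  6  5  7  3  3  4  2  4  4  5  8  3  3  7  4  4 -8]
 [ 5  2  5  6  5  1  5  3  3  3  9  5  3  5  7  0  3  1  3 -8  7]
 [ 6  5  3  7  4  4  6  3  5  6  5  5  6  0  5  6  5  6  2  3  5]
 [ 6  2  5  6  1  2  7  4  5  3  1  3  5  3  1  6  1  3  4  5  6]
 [ 5  2  5  4  1  3  8  7  2  6  1  7  4  2  6  3  6  5  5  0  5]
 [ 1  4  2  3  6  4  4  5  4  6  3  3  6  4  5  7  0  5  7  0  1]
 [ 4  2  5  4  7  3  1  2  4  4  3  4  2  3  1  2  6  5  5  2  2]
 [ 2  3  4  2  5  1  1  4  3  0  5  1  5  4 -1  1  3  3  4  5  4]]
```

Flaps read open: the dark flap line at cols 276–277 is gone, so dish a is holding them and dish d will drive it on. Dish d sits close to the instrument, so I'll drag it clear by pressing on top first.

```bash
python3 drive.py '[[0.015,0,0,10,0],[0.03,0,0,20,0],[0.045,0,0,30,0],[0.06,0,0,40,0],[0.075,0,0,50,0],[0.09,0,0,60,0],[0.105,0,0,70,0],[0.117,0,0,80,0]]'; python3 drive.py '[[0,0,0,10,0],[0,0,0,10,0]]'; python3 - <<'E'
from h import *
for n in("top","scene"):
    s=ctrl.snapshot(n);print(n);cream(s,[.40,-.50,.009],[.56,-.30,.03],.014)
E
python3 d.py .502 -.417 .045 180
```

```text
clock: 35.98
tool_pos: [0.4504, -0.4149, 0.1486]
orientation: [180.0, -0.0, -170.3]
force: [-0.1, 0.1, 0.3]
opening: 0.0051
gripper_force: 0.0
clock: 36.22
tool_pos: [0.4503, -0.4146, 0.1486]
orientation: [180.0, -0.0, -179.9]
force: [-0.4, -1.0, -0.1]
opening: 0.0003
gripper_force: 0.0
top
scene
[ 0.4503 -0.4146  0.1489] [ 180.    -0.  -179.7] need -0.0517 -0.0027 0.1039 turn 0.3 rows>= 1.9
```

```bash
python3 drive.py '[[-0.03,-0.003,0.03,0,0],[-0.052,-0.003,0.07,0,0],[-0.052,-0.003,0.1,0,0],[-0.052,-0.003,0.105,0,0],[-0.052,-0.003,0.109,0,0],[-0.052,-0.003,0.1105,0,0],[-0.052,-0.003,0.1105,0,0]]'
```

```text
clock: 37.2
tool_pos: [0.5025, -0.4184, 0.0398]
orientation: [-180.0, 0.1, -180.0]
force: [0.3, 0.8, 0.5]
opening: 0.0005
gripper_force: 0.0
```

Step down until contact, then drag.

```bash
python3 drive.py '[[0,0,0.0015,0,0],[0,0,0.0025,0,0],[0,0,0.0025,0,0]]'; python3 drive.py '[[0.005,0,0.001,0,0],[0.012,0,0.001,0,0],[0.02,0,0.001,0,0],[0.028,0,0.001,0,0],[0.035,0,0.001,0,0],[0.04,0,0.001,0,0]]'
```

```text
clock: 37.58
tool_pos: [0.5025, -0.4184, 0.0394]
orientation: [-179.9, 0.1, -179.9]
force: [-5.5, 6.3, 20.0]
opening: 0.0003
gripper_force: 9.7
clock: 38.33
tool_pos: [0.4675, -0.4206, 0.0395]
orientation: [-179.6, 0.6, -179.8]
force: [7.0, 0.2, 12.9]
opening: 0.0005
gripper_force: 6.1
```

```bash
python3 drive.py '[[0,0,-0.03,0,0.04],[0,0.03,-0.07,0,0.08],[0,0.08,-0.1,0,0.08],[0,0.13,-0.1,0,0.08],[0,0.18,-0.1,0,0.08]]'; python3 - <<'E'
from h import *
tool()
for n in("top","scene"):
    s=ctrl.snapshot(n);print(n);cream(s,[.38,-.50,.009],[.545,-.33,.03],.014)
E
```

```text
clock: 38.95
tool_pos: [0.4623, -0.2368, 0.1364]
orientation: [-180.0, 0.2, -180.0]
force: [0.4, 0.0, -0.5]
opening: 0.045
gripper_force: 0.0
38.95 [ 0.4623 -0.2368  0.1364] [-1.7998e+02  1.6000e-01 -1.8000e+02] 0.045
top
cream 30 [ 0.4798 -0.4395  0.014 ] ext [0.033 0.014 0.013] medz 0.0143
high 95 [ 0.4719 -0.4378  0.014 ] ext [0.156 0.15  0.015] medz 0.0134
scene
```

```bash
python3 drive.py '[[0,0.05,0,0,0.08],[0,0.1,0,0,0.08],[0,0.15,0,0,0.08]]'; python3 - <<'E'
from h import *
for n in("top","scene"):
    s=ctrl.snapshot(n);print(n);cream(s,[.38,-.50,.009],[.545,-.33,.03],.014)
E
```

```text
clock: 39.42
tool_pos: [0.4622, -0.087, 0.1357]
orientation: [180.0, 0.1, 180.0]
force: [0.1, -0.3, -0.1]
opening: 0.0784
gripper_force: 0.0
top
cream 238 [ 0.4832 -0.4195  0.014 ] ext [0.05  0.054 0.016] medz 0.0147
blue 36 [ 0.4791 -0.4144  0.014 ] ext [0.028 0.02  0.013] medz 0.0157
high 358 [ 0.482  -0.4175  0.014 ] ext [0.156 0.149 0.016] medz 0.0141
scene
```

```bash
python3 drive.py '[[0,-0.05,0,0,0.085],[0,-0.1,0,0,0.085],[-0.005,-0.16,0,0,0.085],[-0.01,-0.22,0,0,0.085],[-0.015,-0.28,0,0,0.085],[-0.021,-0.3325,0.02,0,0.085],[-0.021,-0.3325,0.05,0,0.085],[-0.021,-0.3325,0.08,0,0.085]]'; python3 d.py .483 -.4195 .030 180
```

```text
clock: 40.52
tool_pos: [0.4822, -0.4226, 0.0542]
orientation: [-180.0, 0.0, 179.9]
force: [0.3, -0.1, 0.3]
opening: 0.0853
gripper_force: 0.0
[ 0.4822 -0.4226  0.0542] [-180.     0.   179.9] need -0.0007 0.0031 0.0242 turn -0.1 rows>= 0.4
```

```bash
python3 drive.py '[[-0.001,0.003,0.015,0,0.085],[-0.001,0.003,0.025,0,0.085],[-0.001,0.003,0.026,0,0.085],[-0.001,0.003,0.026,0,0.05],[-0.001,0.003,0.026,0,0.05],[-0.001,0.003,0.026,0,0.05],[-0.001,0.003,0.026,0,0.05],[-0.001,0.003,0.026,0,0.05]]'; python3 drive.py '[[0,0,0,0,0.05],[0,0,-0.03,0,0.05],[0,0,-0.08,0,0.05],[0,0,-0.1,0,0.05],[0,0.05,-0.11,0,0.05],[0,0.1,-0.11,0,0.05],[0,0.16,-0.11,0,0.05],[0,0.2,-0.11,0,0.05]]'; python3 d.py .505 .0 .12 180
```

```text
clock: 41.52
tool_pos: [0.4844, -0.4177, 0.0297]
orientation: [-180.0, 0.0, -180.0]
force: [-0.1, 1.4, 5.4]
opening: 0.0594
gripper_force: 30.0
clock: 42.52
tool_pos: [0.4835, -0.2155, 0.139]
orientation: [180.0, -0.0, -179.9]
force: [1.2, 0.2, 0.3]
opening: 0.0596
gripper_force: 30.0
[ 0.4835 -0.2155  0.139 ] [ 180.    -0.  -179.9] need -0.0217 0.2155 0.019 turn 0.1 rows>= 3.5
```

```bash
python3 drive.py '[[0,0.05,0,0,0.05],[-0.005,0.1,0,0,0.05],[-0.015,0.15,0,0,0.05],[-0.022,0.2,0.01,0,0.05],[-0.022,0.21,0.04,0,0.05],[-0.022,0.2125,0.07,0,0.05],[-0.022,0.2125,0.09,0,0.05],[-0.022,0.2125,0.094,0,0.05]]';  python3 d.py .505 .0 .043 180
```

```text
clock: 43.52
tool_pos: [0.5049, -0.0053, 0.0438]
orientation: [-179.9, -0.2, -180.0]
force: [0.2, 0.4, 0.1]
opening: 0.0591
gripper_force: 30.0
[ 0.5049 -0.0053  0.0438] [-179.9   -0.2 -180. ] need -0.0001 0.0053 0.0008 turn 0.0 rows>= 0.1
```

Release, lift, turn back to yaw −90 with the fingers closed, and line up behind the dish.

```bash
python3 drive.py '[[0,0,0.001,0,0.05],[0,0,0.001,0,0.075],[0,0,0.001,0,0.08],[0,0,0.001,0,0.08],[0,0,-0.03,0,0.08],[0,0,-0.07,-5,0.08],[0,0,-0.1,-15,0.04],[0,-0.02,-0.1,-25,0]]'; python3 drive.py '[[0,0,0,-10,0],[0,0,0,-20,0],[0,0,0,-30,0],[0,0,0,-40,0],[0,0,0,-50,0],[0,0,0,-60,0],[0,0,0,-65,0],[0,0,0,-65,0]]'; python3 - <<'E'
from h import *
tool()
for n in("top","scene"):
    s=ctrl.snapshot(n);print(n);cream(s,[.45,-.06,.019],[.56,.09,.05],.026)
E
python3 d.py .506 -.058 .040 -90
```

```text
clock: 44.52
tool_pos: [0.5077, -0.0242, 0.1481]
orientation: [-179.9, 0.3, -154.5]
force: [-0.0, -1.0, -0.1]
opening: 0.0656
gripper_force: 0.0
clock: 45.52
tool_pos: [0.5059, -0.0251, 0.1452]
orientation: [-180.0, 0.0, -90.0]
force: [-0.5, 0.2, -0.4]
opening: 0.0002
gripper_force: 0.0
45.52 [ 0.5059 -0.0251  0.1452] [-179.99    0.    -90.02] 0.0002
top
scene
cream 291 [ 5.004e-01 -4.000e-04  2.600e-02] ext [0.075 0.12  0.011] medz 0.025
blue 26 [0.5018 0.0012 0.026 ] ext [0.024 0.022 0.009] medz 0.0256
high 369 [0.499  0.0097 0.026 ] ext [0.103 0.122 0.011] medz 0.0246
[ 0.5059 -0.0251  0.1452] [-180.     0.   -90.1] need 0.0329 -0.0002 0.1052 turn -0.1 rows>= 1.8
```

```bash
python3 drive.py '[[0.035,0,0.04,0,0],[0.035,0,0.085,0,0],[0.035,0,0.105,0,0],[0.035,0,0.105,0,0],[0.02,0,0.105,0,0],[0,0,0.105,0,0],[-0.02,0,0.105,0,0],[-0.04,0,0.105,0,0]]'; python3 d.py .506 .1155 .040 -90
```

```text
clock: 46.62
tool_pos: [0.5068, 0.0167, 0.0416]
orientation: [-179.8, 0.1, -90.0]
force: [0.0, -0.5, 0.3]
opening: 0.0005
gripper_force: 0.1
[0.5068 0.0167 0.0416] [-1.798e+02  1.000e-01 -9.000e+01] need -0.0988 0.0008 0.0016 turn 0.0 rows>= 1.6
```

```bash
python3 drive.py '[[-0.02,0,0.001,0,0],[-0.045,0,0.001,0,0],[-0.072,0,0.001,0,0],[-0.099,0,0.001,0,0],[-0.099,0,0.001,0,0]]'; python3 drive.py '[[0.03,0,-0.01,0,0],[0.08,0,-0.06,0,0],[0.14,0,-0.1,0,0],[0.2,0,-0.1,0,0],[0.26,0,-0.1,0,0],[0.32,0,-0.1,0,0]]'; cat >> h.py <<'E'
def flaps():
    t=ctrl.snapshot("top");a=cv2.cvtColor(t["frame"],cv2.COLOR_RGB2GRAY).astype(int)
    for v in range(236,264,3): print(v,a[v,270:284].tolist())
    return t
E
python3 -c "
from h import *
tool();flaps()"
```

```text
clock: 47.25
tool_pos: [0.5064, 0.1161, 0.0405]
orientation: [-179.9, 0.0, -89.9]
force: [-0.6, 0.4, -0.2]
opening: 0.0005
gripper_force: 0.0
clock: 48.0
tool_pos: [0.5066, -0.1999, 0.1411]
orientation: [-179.8, -0.0, -90.0]
force: [1.6, 1.3, -0.6]
opening: 0.0
gripper_force: 0.0
48.0 [ 0.5066 -0.1999  0.1411] [-179.78   -0.    -89.96] 0.0
236 [194, 189, 173, 118, 94, 91, 96, 88, 106, 140, 145, 139, 129, 119]
239 [191, 193, 177, 159, 176, 149, 166, 169, 169, 170, 169, 169, 169, 170]
242 [194, 189, 180, 163, 179, 148, 164, 168, 165, 166, 168, 164, 168, 162]
245 [195, 191, 178, 165, 175, 144, 164, 167, 163, 163, 166, 163, 166, 164]
248 [194, 189, 181, 161, 176, 144, 164, 163, 167, 164, 163, 165, 168, 167]
251 [194, 192, 181, 164, 178, 147, 163, 168, 168, 167, 171, 171, 168, 168]
254 [194, 192, 180, 162, 174, 147, 165, 168, 166, 168, 167, 165, 164, 167]
257 [193, 191, 178, 152, 177, 153, 169, 171, 169, 169, 169, 170, 170, 168]
260 [195, 192, 180, 151, 175, 153, 161, 158, 151, 162, 166, 165, 169, 166]
263 [195, 194, 174, 117, 117, 116, 112, 116, 123, 137, 155, 161, 153, 144]
```

```bash
python3 drive.py '[[-0.06,0,0,0,0],[-0.12,0,0.02,0,0],[-0.18,0,0.05,0,0],[-0.24,0,0.08,0,0],[-0.29,0,0.093,0,0],[-0.31,0,0.093,0,0],[-0.315,0,0.093,0,0]]'; python3 drive.py '[[-0.002,0,0,0,0],[-0.004,0,0,0,0],[-0.004,0,0,0,0]]';  python3 drive.py '[[-0.002,0,0,0,0],[-0.004,0,0,0,0],[-0.004,0,0,0,0]]'
```

```text
clock: 48.92
tool_pos: [0.5058, 0.1171, 0.0466]
orientation: [-180.0, -0.1, -89.9]
force: [9.5, -17.6, -6.0]
opening: 0.0003
gripper_force: 8.4
clock: 49.3
tool_pos: [0.5057, 0.117, 0.0466]
orientation: [180.0, -0.2, -90.1]
force: [8.5, -16.2, -3.6]
opening: 0.0
gripper_force: 7.9
clock: 49.68
tool_pos: [0.5056, 0.1173, 0.0467]
orientation: [179.9, -0.4, -90.1]
force: [17.2, -38.2, -3.0]
opening: 0.0003
gripper_force: 19.0
```

```bash
python3 drive.py '[[0.007,0,-0.006,0,0],[0.008,0,-0.006,0,0.02],[0.008,0,-0.006,0,0.03],[0.008,0,-0.006,0,0.03],[0.008,0,-0.006,0,0.03]]'; python3 drive.py '[[0,0,0,0,0],[0,0,0,0,0],[0,0,0,0,0.03],[0,0,0,0,0.03],[0,0,0,0,0.03],[0,0,0,0,0],[0,0,0,0,0],[0,0,0,0,0]]'; python3 drive.py '[[0.05,0,-0.05,0,0],[0.1,0,-0.09,0,0],[0.16,0,-0.09,0,0],[0.22,0,-0.09,0,0],[0.28,0,-0.09,0,0],[0.31,0,-0.09,0,0]]';python3 -c "
from h import *
flaps()"
```

```text
clock: 50.3
tool_pos: [0.5055, 0.1167, 0.0519]
orientation: [180.0, -0.0, -90.0]
force: [-1.0, -0.9, -0.3]
opening: 0.0289
gripper_force: 0.5
clock: 51.3
tool_pos: [0.5059, 0.1166, 0.052]
orientation: [-180.0, 0.0, -90.0]
force: [0.2, -0.3, -0.1]
opening: 0.0056
gripper_force: 0.0
clock: 52.05
tool_pos: [0.5054, -0.1962, 0.1421]
orientation: [-180.0, -0.0, -90.1]
force: [0.5, 0.1, 0.3]
opening: 0.0004
gripper_force: 0.0
236 [193, 190, 170, 119, 96, 95, 93, 90, 105, 141, 148, 141, 127, 119]
239 [192, 191, 177, 159, 176, 145, 168, 169, 169, 167, 171, 168, 170, 168]
242 [195, 189, 179, 160, 179, 146, 166, 167, 166, 165, 168, 166, 165, 166]
245 [193, 192, 178, 164, 174, 145, 162, 164, 166, 166, 166, 163, 166, 164]
248 [194, 192, 180, 163, 177, 144, 164, 165, 165, 165, 165, 163, 162, 165]
251 [193, 195, 180, 161, 178, 146, 165, 169, 169, 168, 168, 170, 169, 167]
254 [193, 193, 181, 163, 178, 144, 165, 168, 169, 166, 166, 165, 165, 164]
257 [195, 191, 178, 153, 180, 156, 168, 174, 168, 170, 169, 170, 168, 168]
260 [196, 193, 180, 149, 175, 153, 162, 162, 152, 160, 165, 164, 166, 167]
263 [196, 193, 177, 119, 119, 116, 113, 114, 124, 136, 160, 157, 154, 144]
```

```bash
python3 drive.py '[[-0.06,0,0,0,0],[-0.12,0,0.02,0,0],[-0.18,0,0.05,0,0],[-0.24,0,0.08,0,0],[-0.3,0,0.09,0,0.01],[-0.312,0,0.09,0,0.02],[-0.312,0,0.09,0,0.022]]'; for i in 1; do :; done; python3 drive.py '[[0,0,0,0,0.025],[0,0,0,0,0.025]]'; python3 drive.py '[[0,0,0,0,0.028],[0,0,0,0,0.028]]'; python3 drive.py '[[0,0,0,0,0.031],[0,0,0,0,0.031]]'; python3 drive.py '[[0,0,0,0,0.035],[0,0,0,0,0.035]]'
```

```text
clock: 52.98
tool_pos: [0.5031, 0.1168, 0.0509]
orientation: [179.7, -0.3, -89.9]
force: [-3.7, -4.3, -1.1]
opening: 0.0201
gripper_force: 2.3
clock: 53.22
tool_pos: [0.5039, 0.1169, 0.0513]
orientation: [179.8, -0.1, -90.0]
force: [-3.1, -4.2, -1.1]
opening: 0.0247
gripper_force: 2.2
clock: 53.48
tool_pos: [0.504, 0.1169, 0.0514]
orientation: [179.8, -0.1, -90.1]
force: [-3.7, -4.6, -0.1]
opening: 0.028
gripper_force: 2.2
clock: 53.72
tool_pos: [0.5041, 0.1168, 0.0515]
orientation: [179.8, -0.1, -90.1]
force: [-2.6, -5.4, 0.2]
opening: 0.031
gripper_force: 2.6
clock: 53.98
tool_pos: [0.5043, 0.1169, 0.0515]
orientation: [179.8, -0.1, -90.1]
force: [-2.2, -5.5, -0.0]
opening: 0.0348
gripper_force: 3.6
```

```bash
python3 drive.py '[[0.002,0,0,0,0.04],[0.002,0,0,0,0.04]]'; python3 drive.py '[[0,0,0,0,0.046],[0,0,0,0,0.046]]';python3 drive.py '[[0,0,0,0,0.052],[0,0,0,0,0.052]]'
```

```text
clock: 54.22
tool_pos: [0.5061, 0.1165, 0.0522]
orientation: [-180.0, 0.0, -90.0]
force: [-0.8, -0.3, -0.7]
opening: 0.0396
gripper_force: 7.0
clock: 54.48
tool_pos: [0.5061, 0.1165, 0.0522]
orientation: [-180.0, -0.0, -90.0]
force: [-0.2, -2.7, 0.6]
opening: 0.0411
gripper_force: 30.0
clock: 54.72
tool_pos: [0.5061, 0.1165, 0.0522]
orientation: [-180.0, -0.0, -90.0]
force: [0.4, -4.1, 1.5]
opening: 0.0411
gripper_force: 30.0
```

```bash
python3 drive.py '[[0,0,0,0,0.0395],[0.0625,0,0,0,0.0395],[0.12,0,-0.03,0,0.03],[0.18,0,-0.09,0,0.02],[0.24,0,-0.09,0,0.02],[0.3,0,-0.09,0,0.02]]';python3 -c "
from h import *
flaps()"
```

```text
clock: 55.48
tool_pos: [0.5071, -0.1706, 0.1432]
orientation: [-179.8, 0.0, -89.9]
force: [1.6, 0.2, 0.2]
opening: 0.0202
gripper_force: 0.0
236 [191, 188, 171, 139, 128, 91, 55, 62, 67, 74, 81, 79, 86, 81]
239 [191, 191, 174, 162, 174, 112, 70, 64, 75, 84, 85, 90, 93, 90]
242 [193, 193, 176, 164, 174, 119, 89, 63, 74, 76, 84, 85, 88, 88]
245 [194, 191, 180, 162, 176, 117, 82, 62, 67, 77, 76, 77, 79, 77]
248 [194, 192, 180, 163, 176, 132, 107, 72, 64, 67, 69, 73, 70, 68]
251 [193, 193, 181, 163, 176, 128, 95, 53, 55, 65, 67, 67, 66, 71]
254 [194, 192, 184, 166, 176, 140, 130, 83, 61, 62, 60, 63, 64, 63]
257 [197, 191, 180, 152, 177, 149, 144, 91, 80, 61, 56, 57, 66, 59]
260 [195, 193, 177, 151, 175, 146, 135, 97, 88, 73, 57, 55, 55, 56]
263 [194, 192, 175, 117, 117, 114, 114, 115, 116, 99, 92, 73, 65, 61]
```

```bash
python3 drive.py '[[0.03,0,0,0,0],[0.06,0,0,0,0]]';python3 -c "
from h import *
flaps()"
```

```text
clock: 55.78
tool_pos: [0.5062, -0.2302, 0.1414]
orientation: [-180.0, 0.0, -90.0]
force: [1.7, -0.3, -0.2]
opening: 0.0058
gripper_force: 0.0
236 [195, 192, 175, 143, 132, 119, 106, 93, 105, 142, 148, 139, 128, 119]
239 [194, 192, 180, 162, 178, 134, 113, 117, 165, 171, 171, 170, 171, 170]
242 [194, 191, 180, 163, 179, 140, 135, 119, 161, 167, 168, 170, 166, 167]
245 [193, 194, 182, 164, 181, 138, 121, 96, 142, 166, 167, 167, 167, 165]
248 [195, 195, 179, 165, 179, 144, 152, 148, 159, 168, 167, 167, 169, 167]
251 [197, 193, 183, 166, 177, 133, 111, 103, 147, 168, 169, 168, 167, 168]
254 [195, 194, 185, 166, 178, 140, 144, 113, 145, 166, 167, 166, 167, 167]
257 [194, 195, 182, 157, 179, 148, 146, 112, 146, 168, 170, 171, 170, 169]
260 [197, 193, 181, 151, 176, 147, 136, 104, 131, 163, 165, 165, 167, 166]
263 [196, 195, 176, 121, 120, 115, 113, 115, 120, 135, 157, 159, 153, 147]
```

The dark flap line is back exactly as at the start, so the sprung flaps have snapped shut behind the dish. Now the knob.

```bash
python3 - <<'E'
from h import *
o=ctrl.get_obs();print(o["joint_pos"].round(1))
for n in("top","scene"):
    s=ctrl.snapshot(n);P=dep(s)
    for lo,hi in((.053,.066),(.066,.075),(.075,.1)):
        m=(abs(P[...,0]-.437)<.04)&(abs(P[...,1]-.29)<.045)&(P[...,2]>lo)&(P[...,2]<hi);Q=P[m]
        if len(Q)>4: 
            q=Q.mean(0);print(n,lo,len(Q),q.round(4),"med",np.median(Q,0).round(4),Q.min(0).round(3),Q.max(0).round(3),np.linalg.svd((Q-q)[:,:2])[2][0].round(2))
    g=s["frame"].astype(int);m=(abs(P[...,0]-.437)<.03)&(abs(P[...,1]-.29)<.03)&(g.min(2)>150)&(P[...,2]>.055);v,u=np.nonzero(m)
    if m.any(): print("white",m.sum(),[atz(s,u.mean(),v.mean(),z).round(4).tolist() for z in(.065,.08)])
E
```

```text
[ -4.5  15.2 -22.8   0.  -52.    4.5]
top 0.053 313 [0.4351 0.2905 0.0577] med [0.4347 0.2899 0.057 ] [0.405 0.247 0.053] [0.467 0.333 0.066] [ 0.01 -1.  ]
top 0.066 30 [0.4377 0.2896 0.068 ] med [0.4419 0.2892 0.0677] [0.418 0.274 0.066] [0.455 0.307 0.074] [-0.93  0.36]
top 0.075 77 [0.4357 0.2926 0.0915] med [0.4361 0.2918 0.0924] [0.428 0.274 0.078] [0.445 0.313 0.1  ] [-0.16 -0.99]
white 135 [[0.4348, 0.2959, 0.065], [0.4344, 0.2933, 0.08]]
scene 0.053 306 [0.4242 0.2984 0.0573] med [0.4222 0.3006 0.0556] [0.402 0.263 0.053] [0.463 0.325 0.066] [0.43 0.9 ]
scene 0.066 52 [0.4286 0.2946 0.0707] med [0.4281 0.2937 0.0713] [0.425 0.278 0.066] [0.438 0.313 0.075] [0.18 0.98]
scene 0.075 176 [0.431  0.296  0.0873] med [0.4302 0.2963 0.0894] [0.423 0.276 0.075] [0.442 0.313 0.094] [0.17 0.99]
white 164 [[0.4395, 0.2916, 0.065], [0.4271, 0.2967, 0.08]]
```

```bash
python3 drive.py '[[-0.06,0.005,-0.03,0,0.05],[-0.12,0.015,-0.06,0,0.05],[-0.18,0.025,-0.06,0,0.05],[-0.24,0.035,-0.06,0,0.05],[-0.3,0.045,-0.06,0,0.05],[-0.36,0.055,-0.06,0,0.05],[-0.42,0.06,-0.06,0,0.05],[-0.48,0.065,-0.06,0,0.05]]'; python3 drive.py '[[-0.03,0.005,0.02,0,0.05],[-0.043,0.006,0.04,0,0.05],[-0.043,0.006,0.05,0,0.05]]'; python3 d.py .4345 .2935 .097 -91
```

```text
clock: 56.92
tool_pos: [0.4395, 0.2537, 0.2017]
orientation: [-180.0, 0.1, -89.9]
force: [1.1, -0.2, 0.3]
opening: 0.0501
gripper_force: 0.0
clock: 57.3
tool_pos: [0.4336, 0.2947, 0.1502]
orientation: [179.9, -0.0, -89.8]
force: [-0.5, -0.5, -0.3]
opening: 0.0498
gripper_force: 0.0
[0.4336 0.2947 0.1502] [179.9  -0.  -89.8] need 0.0012 -0.0009 0.0532 turn 1.2 rows>= 0.9
```

```bash
python3 drive.py '[[0.001,-0.001,0.02,0,0.05],[0.001,-0.001,0.04,0,0.05],[0.001,-0.001,0.05,0,0.05],[0.001,-0.001,0.053,0,0.05],[0.001,-0.001,0.053,0,0.05]]'; python3 drive.py '[[0,0,0,0,0],[0,0,0,0,0],[0,0,0,0,0],[0,0,0,0,0],[0,0,0,0,0],[0,0,0,0,0]]'
```

```text
clock: 57.92
tool_pos: [0.436, 0.2927, 0.0988]
orientation: [-180.0, 0.0, -90.0]
force: [-0.0, -0.2, 0.3]
opening: 0.0498
gripper_force: 0.0
clock: 58.68
tool_pos: [0.4351, 0.2919, 0.0982]
orientation: [179.9, -0.1, -90.0]
force: [-4.8, -1.6, 5.5]
opening: 0.0137
gripper_force: 29.8
```

```bash
python3 drive.py '[[0,0,0,8,0],[0,0,0,17,0],[0,0,0,26,0],[0,0,0,35,0],[0,0,0,44,0],[0,0,0,53,0],[0,0,0,60,0],[0,0,0,65,0]]'; python3 drive.py '[[0,0,0,3,0],[0,0,0,5,0],[0,0,0,5,0]]'; python3 -c "
from h import *
print(ctrl.get_obs()['moment'])"
```

```text
clock: 59.68
tool_pos: [0.4339, 0.2927, 0.0982]
orientation: [179.9, -0.1, -155.2]
force: [-14.7, 4.3, 8.9]
opening: 0.0139
gripper_force: 29.9
clock: 60.05
tool_pos: [0.434, 0.2928, 0.0982]
orientation: [180.0, -0.1, -160.0]
force: [-13.8, 3.0, 7.3]
opening: 0.0135
gripper_force: 30.2
[1.36885358 5.22234792 0.53728019]
```

```bash
python3 drive.py '[[0,0,0,0,0.03],[0,0,0,0,0.045],[0,0,0,0,0.05],[0,0,-0.02,0,0.05],[0,0,-0.06,0,0.05],[0,0,-0.1,0,0.05]]'; python3 d.py .45 -.25 .2 -160; python3 drive.py '[[0.02,-0.06,0,0,0.05],[0.04,-0.12,0,0,0.05],[0.06,-0.17,0,0,0.05],[0.08,-0.23,0,0,0.05],[0.1,-0.28,0,0,0.05],[0.12,-0.34,0,0,0.05],[0.14,-0.4,0,0,0.05],[0.16,-0.45,0,0,0.05]]'; python3 - <<'E'
from h import *
tool();flaps()
for n in("top","scene"):
    s=ctrl.snapshot(n);P=dep(s);m=(abs(P[...,0]-.435)<.04)&(abs(P[...,1]-.293)<.045)&(P[...,2]>.075)&(P[...,2]<.1);Q=P[m];q=Q.mean(0);print(n,len(Q),q.round(3),np.linalg.svd((Q-q)[:,:2])[2][0].round(2))
E
```

```text
clock: 60.8
tool_pos: [0.4359, 0.2923, 0.1993]
orientation: [-180.0, -0.0, -160.0]
force: [0.5, 0.5, -0.1]
opening: 0.0495
gripper_force: 0.0
[0.4359 0.2923 0.1993] [-180.   -0. -160.] need 0.1723 -0.5144 -0.0007 turn 0.0 rows>= 8.7
clock: 61.8
tool_pos: [0.4394, -0.1873, 0.1986]
orientation: [-180.0, 0.0, -160.0]
force: [0.8, 0.8, -0.1]
opening: 0.0503
gripper_force: 0.0
61.8 [ 0.4394 -0.1873  0.1986] [-1.7997e+02  4.0000e-02 -1.6001e+02] 0.0503
236 [189, 186, 171, 139, 132, 114, 103, 91, 103, 139, 144, 136, 124, 118]
239 [191, 189, 176, 160, 175, 131, 110, 115, 161, 164, 166, 167, 166, 166]
242 [191, 186, 174, 160, 173, 136, 131, 116, 161, 164, 165, 165, 164, 159]
245 [188, 188, 176, 161, 172, 132, 121, 93, 139, 163, 161, 162, 163, 156]
248 [189, 187, 175, 160, 175, 138, 148, 145, 154, 161, 162, 161, 160, 144]
251 [192, 190, 177, 161, 174, 126, 106, 97, 144, 167, 166, 164, 156, 130]
254 [189, 189, 179, 163, 174, 138, 139, 111, 140, 162, 164, 162, 155, 111]
257 [193, 190, 175, 151, 171, 147, 142, 110, 147, 166, 166, 165, 149, 112]
260 [193, 191, 179, 150, 171, 142, 134, 103, 125, 160, 163, 159, 142, 98]
263 [193, 189, 171, 115, 114, 114, 112, 114, 121, 132, 152, 152, 131, 87]
top 88 [0.436 0.293 0.091] [-0.93 -0.36]
scene 168 [0.431 0.295 0.087] [-0.92 -0.4 ]
```

```bash
python3 -c "
from plant import ctrl
print(ctrl.close_job())"
```

```text
the job is handed in; nothing more can be done
None
```

I handed the job in at about 62 s: both dishes on the bench are in the incubator upside down, the flaps read shut and the knob is turned about 69° to its stop. The dishes inside the chamber could not be seen, so their final pose is inferred from the flaps closing behind them, and no verdict came back.

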